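# Set out the soil-weighing station

## Robot

A 6-joint arm with a two-finger parallel gripper is mounted at the origin on the work surface. World frame = base frame: x ahead of the robot, y to its left, z up, the work surface at z = 0. Lengths are in m, angles in degrees, forces in N, time in s.
With the tool pointing down it reaches from about 0.25 to 0.775 m from the base axis. Payload 4 kg.
Tool frame: the origin (TCP) lies on the centre line of the jaws, within the pads' length; the fingertips stand 8 mm ahead of it and the grasp point (between the pads) lies 11 mm behind it (bot.tips_ahead is the distance from the TCP to the fingertips, in m); x points along the fingers, y is the direction in which the jaws open and shut, and the axes are right-handed (so a half turn about x gives the same grasp; the last joint's range is limited). The gripper opens to 94 mm and grips with 3 to 60 N. Pads are 16 mm wide; open, the fingers measure 119 mm over their backs; the gripper's body (75 mm by 177 mm) begins 78 mm behind the grasp point.
Start: joints at [70.755, 4.996, 78.535, -0, 96.463, -5.907], TCP at [0.127, 0.535, 0.214] pointing down, gripper open.
Joint ranges: [-177.83, 177.83], [-43.37, 116.18], [15.69, 146.23], [-61.86, 241.86], [9.47, 152.12], [-147.06, 147.06]. Speed limits (degrees/s): [159.86, 159.86, 180, 180, 180, 180].

## Interface

Orientations are given as a 3x3 rotation matrix whose columns are the frame's x, y, z axes.
In Python, from plant import bot gives the robot as it stands.
- The arm moves only by the tool servo_tool, never from a script. Its argument "steps" is a list that holds one entry, the list of rows, each a list of 5 numbers: the finger opening in cm, from 0 to 9.4, then the shift along the tool's x, y, z in cm, then the turn about the tool's x in rad. In form: [[[jaw, tx, ty, tz, yaw], ...]]. A call has 1 to 12 rows; each row shifts and turns the commanded pose from where the row before left it, along the tool's axes as they then stand; what a row does not reach is not made up. A row lasts 1/8 s, in which the tool goes at most 62.5 mm and 10.7 degrees, less where a joint would pass 70% of its speed; a pose out of reach is approached as far as the arm can. A call is refused whole if a number of a shift passes 6.25 or a number of a turn 0.188, either way. A call with a gripper value outside its range is refused whole. The fingers move at their own pace and stop on an object; "force" is the grip in N (left out, the last holds). Time passes only in rows, so rows that do not move let the fingers close. It gives the time, the measured TCP pose, the force and the opening at its end, in the units of the state.
- bot.state(): the state, without advancing time (a new reading comes with each control period).
- bot.read_camera(name): name is "scene" or "top" or "wrist"; returns a dict with "frame" (480x640x3 uint8, red, green, blue), "intrinsics" (3x3 intrinsics, pixels), "k1" (the pictures are not rectified: a ray, as slopes to the right and down, at radius r is drawn at 1 + k1 r^2 times it, then the intrinsics apply), "rvec" (rotation vector, rad) and "tvec" (3), from world to camera coordinates, as OpenCV has them; the wrist camera has in their place "tool_from_camera" (4x4, takes a point from camera to tool coordinates, whose origin is the TCP and whose axes are the tool frame's). Camera axes: x right, y down, z forward; pixel columns grow to the right and rows downward; lengths in m; the calibration is good to about 2 mm. A picture is of the moment at which its call begins: read the wrist's pose just before it. There is no depth.
- bot.sign_off(): hands the job in, once; it reports no verdict.
The state is a dict: "time": time; "qpos": joint angles; "qd": joint speeds; "effort": joint torques, N m; "tool_pos": TCP position; "eef_rot": TCP orientation; "wrist_force": force on the tool from outside, world axes, zero at the start; "ft_torque": the same for the moment, N m; "grip_width": finger opening in m.
Only numpy, scipy, OpenCV 4.12 (cv2) and the standard library are available. Lean on these libraries where they do the work, as an engineer would, in place of code of your own. Each camera call takes 0.05 s, during which the arm holds its last target.

## Task

Set out the bench for the next soil sample: stand the aluminium sample tin upright in the middle of the balance pan, with its lid pressed on until it snaps fully home. Stand the white crucible directly to the left of the mortar and the small amber bottle directly to the left of the crucible, so that the three stand in a straight row from right to left with the crucible between the other two and about 3 cm of clear bench in each gap (left as seen from the robot, looking out over the bench). Tip nothing over and leave the big bottle and the red pocket meter where they are.

Things in the scene. Friction and masses are not known exactly. Their poses are not given: they have to be found in the camera images.
- balance: Electronic bench balance, fixed: white box 160 (x) x 150 (y) x 40 mm high with a blue control strip and green display along its near edge, and a round steel pan on top, top of the pan 52 mm above the bench. Origin at the bench under the middle of the box; its z is up, and its x axis points from the control strip to the pan.
- pan (a point): Centre of the top face of the balance's round steel pan (diameter 110 mm), 52 mm above the bench; axes as the balance.
- mortar: White porcelain mortar, fixed: round bowl, 90 mm across its rim, 60 mm at its foot, 50 mm high; its pestle stands in it and leans out over the right side (-y), to 52 mm from the centre and 83 mm high. Origin: centre of the underside, on the bench. Its axes are those of the robot's base: x away from the robot, y to the robot's left, z up.
- tin: Aluminium soil-sample tin, loose, open on top: straight round can 58 mm outside diameter, 42 mm high, wall 3 mm, floor 3 mm, about 0.1 kg. Three small sprung steel catches stick 3 mm into its mouth 4 mm below the rim. Origin: centre of the underside, z up.
- tin_lid: The tin's loose aluminium lid, lying plug down. Plug 16.5 deep, tapered, 40 wide at the foot, 49 at its rib; on it a disc 58 across, 3 thick; on that a round knob 18 wide, 24 high (z 19.5 to 43.5 mm). Origin: centre of the plug's underside, z up. Laid on, it rests proud on the catches; pressed down with 5 to 15 N it snaps in till the disc meets the rim: origin then 25.5 above the tin's.
- crucible: White porcelain crucible, loose, open on top, empty: straight round cup 52 mm in diameter, 55 mm high, wall 4 mm, about 0.11 kg. Origin: centre of the underside, z up.
- bottle: Small amber glass bottle with a blue screw cap, loose, closed: body 50 mm in diameter, straight-sided from 5 to 50 mm height, 88 mm high over the cap, about 0.16 kg. Origin: centre of the underside, z up.
- big_bottle: Large amber glass bottle with blue cap and white label, 86 mm in diameter and 190 mm high, standing to the right of the work; not to be moved. Origin: centre of the underside.
- meter: Red and white pocket meter lying on the bench to the left of the work, about 175 x 35 x 23 mm; not to be moved. Origin: underside of the red part's centre; x along it, towards the white end.
There are look-alikes about, which are no part of the job. What is shaped like the bottle but purple is not meant.

How it is judged:
By the outcome, as a careful person would: the job done as asked, in the order asked, and still so for the second after the job is handed in, with the robot touching nothing.
It also fails if it takes over 115 s, if anything falls off the work surface, if the arm or the gripper's body presses on something with over 40 N, if the wrist force passes 120 N, or if a joint passes its speed limit or range.

## Working session

There is one attempt and no reset: what is moved stays moved. The work goes in short steps, Python scripts to look and compute and a tool call to move; the robot and the scene stay as the last step left them, time stands still between calls to the robot, and variables do not carry over. Pictures are saved under pics/ and viewed, and the job is handed in when it is done.

Besides the shell and the picture viewer there is one more tool, called after "Emit:" by a JSON object that holds its "name" and its "arguments", one argument or row to a line. servo_tool: Moves the arm, as the interface text tells. Its arguments: {"type":"object","properties":{"steps":{"type":"array","items":{"type":"array","items":{"type":"array","items":{"type":"number"}}}},"force":{"type":"number"}},"required":["steps"]}

```bash
mkdir -p pics; ls
python3 - <<'E'
from plant import bot
import cv2
print(bot.state())
for n in ["scene","top","wrist"]:
    c=bot.read_camera(n)
    cv2.imwrite(f"pics/{n}0.png",c["frame"][:,:,::-1])
    print(n,{k:v for k,v in c.items() if k!="frame"})
E
```

```text
pics
{'time': 0.0, 'qpos': array([ 7.07549432e+01,  5.03757563e+00,  7.86237777e+01,  3.06653032e-04,
        9.64624735e+01, -5.90863843e+00]), 'qd': array([ 0.0597298 , -0.00418474,  0.04759001,  0.0012882 , -0.04067763,
       -0.08870965]), 'effort': array([-7.36386482e-05, -3.40181458e+01, -3.02424395e+01,  7.18065212e-02,
        3.31335270e-02, -1.59034566e-04]), 'tool_pos': array([0.12670851, 0.53466208, 0.21232735]), 'eef_rot': array([[-7.17367118e-04,  2.30666911e-01,  9.73032508e-01],
       [-2.03865894e-03,  9.73030399e-01, -2.30667914e-01],
       [-9.99997665e-01, -2.14915500e-03, -2.27768853e-04]]), 'wrist_force': array([-0.90420607, -0.23084374, -0.2295814 ]), 'ft_torque': array([ 0.0125343 , -0.00127607,  0.03128125]), 'grip_width': 0.0943873701877088}
scene {'intrinsics': array([[520.68603252,   0.        , 322.34328372],
       [  0.        , 520.68603252, 246.00942908],
       [  0.        ,   0.        ,   1.        ]]), 'k1': -0.10186145702694689, 'rvec': array([ 1.48502553,  2.18503019, -0.764931  ]), 'tvec': array([ 0.18327388, -0.33763388,  1.6518593 ])}
top
[... 175 characters left out ...]
: 0.0281983860922273, 'rvec': array([ 2.1798311 , -2.14263024,  0.13169811]), 'tvec': array([-0.00956237,  0.48617137,  1.10645258])}
wrist {'intrinsics': array([[340.24860636,   0.        , 323.32968452],
       [  0.        , 340.24860636, 240.22409869],
       [  0.        ,   0.        ,   1.        ]]), 'k1': -0.061728574443689795, 'tool_from_camera': array([[ 1.78502972e-04, -2.49442662e-01,  9.68389553e-01,
        -1.72568813e-01],
       [ 9.99999860e-01,  5.27870875e-04, -4.83580502e-05,
         3.06124750e-04],
       [-4.99122080e-04,  9.68389426e-01,  2.49442721e-01,
        -7.21584995e-02],
       [ 0.00000000e+00,  0.00000000e+00,  0.00000000e+00,
         1.00000000e+00]])}
```

View pics/scene0.png

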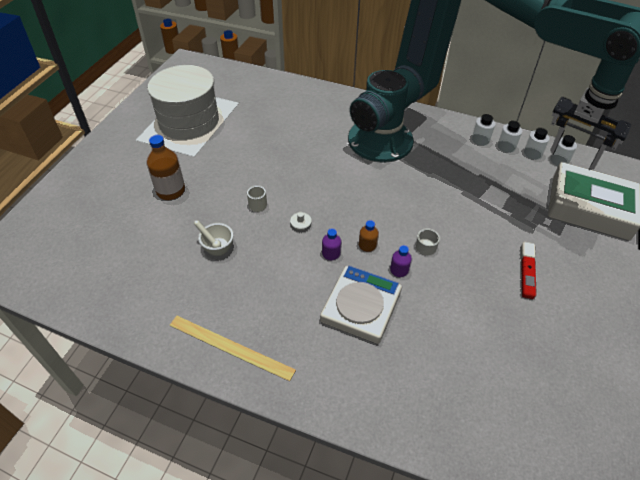

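View pics/top0.png

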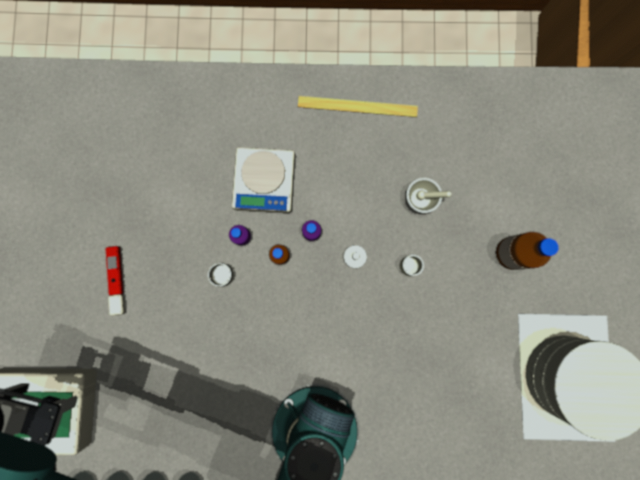

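View pics/wrist0.png

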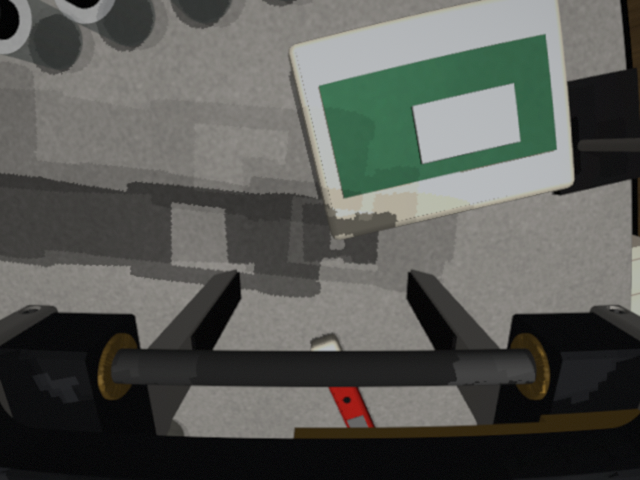

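```bash
cat > h.py <<'E'
import numpy as np, cv2
from plant import bot
def ray(c,uv,st=None):
    K=c["intrinsics"];k=c["k1"]
    d=np.array([(uv[0]-K[0,2])/K[0,0],(uv[1]-K[1,2])/K[1,1]])
    p=d.copy()
    for _ in range(20): p=d/(1+k*(p@p))
    r=np.array([p[0],p[1],1.])
    if "rvec" in c:
        R=cv2.Rodrigues(c["rvec"])[0]; return -R.T@c["tvec"],R.T@r
    T=c["tool_from_camera"];R=st["eef_rot"]
    return st["tool_pos"]+R@T[:3,3],R@T[:3,:3]@r
def onz(c,uv,z,st=None):
    o,d=ray(c,uv,st); return o+d*(z-o[2])/d[2]
def proj(c,P,st=None):
    P=np.atleast_2d(np.array(P,float))
    if "rvec" in c:
        X=P@cv2.Rodrigues(c["rvec"])[0].T+c["tvec"]
    else:
        T=c["tool_from_camera"]
        X=((P-st["tool_pos"])@st["eef_rot"]-T[:3,3])@T[:3,:3]
    p=X[:,:2]/X[:,2:]; r2=(p**2).sum(1,keepdims=True); p=p*(1+c["k1"]*r2)
    K=c["intrinsics"]; return p*[K[0,0],K[1,1]]+K[:2,2]
def circ(x,y,z,r,n=60):
    a=np.linspace(0,2*np.pi,n); return np.c_[x+r*np.cos(a),y+r*np.sin(a),0*a+z]
E
python3 - <<'E'
from h import *
c=bot.read_camera("top")
f=c["frame"][:,:,::-1]
cv2.imwrite("pics/tz.png",cv2.resize(f[130:310,190:340],None,fx=5,fy=5,interpolation=2)[:600*2][::1][:, :750] if 0 else cv2.resize(f[140:300,195:335],None,fx=5,fy=5,interpolation=2)[:600])
cv2.imwrite("pics/tz2.png",cv2.resize(f[165:285,330:460],None,fx=5,fy=5,interpolation=2))
s=bot.read_camera("scene")["frame"][:,:,::-1]
cv2.imwrite("pics/sz.png",cv2.resize(s[170:320,300:450],None,fx=4,fy=4,interpolation=2))
cv2.imwrite("pics/sz2.png",cv2.resize(s[170:270,190:320],None,fx=5,fy=5,interpolation=2))
for n,uv,z in [("A",(221,275),.042),("B",(412,265),.05),("lid",(355,257),.03),("mortar",(424,196),.05),("amber",(280,254),.06),("pan",(263,172),.052),("meter",(114,280),.01),("big",(548,247),.19),("p1",(240,235),.05),("p2",(312,231),.05)]:
    print(n,onz(c,uv,z))
E
```

```text
A [0.37411542 0.23829798 0.042     ]
B [ 0.40651624 -0.23297866  0.05      ]
lid [ 0.42507874 -0.09399683  0.03      ]
mortar [ 0.58014901 -0.26439831  0.05      ]
amber [0.42730735 0.09246619 0.06      ]
pan [0.6341815  0.14156296 0.052     ]
meter [0.35808089 0.51367623 0.01      ]
big [ 0.44370661 -0.49570422  0.19      ]
p1 [0.47356162 0.19384709 0.05      ]
p2 [0.48669273 0.01523602 0.05      ]
```

View pics/tz.png

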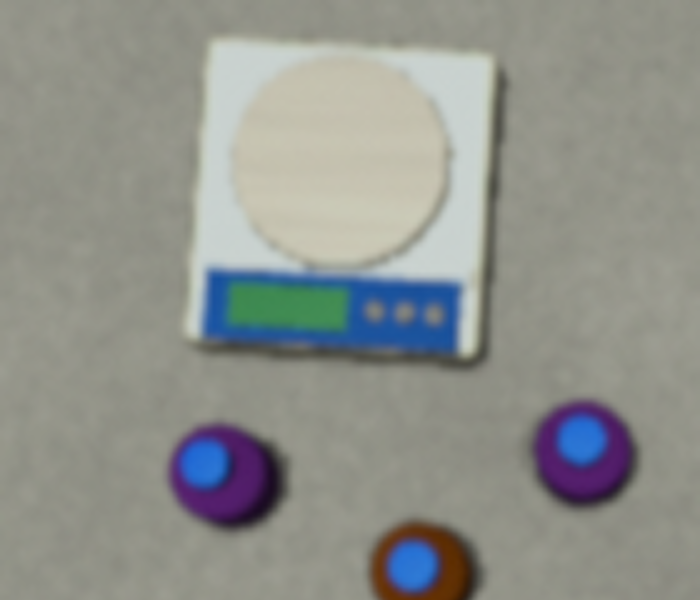

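View pics/tz2.png

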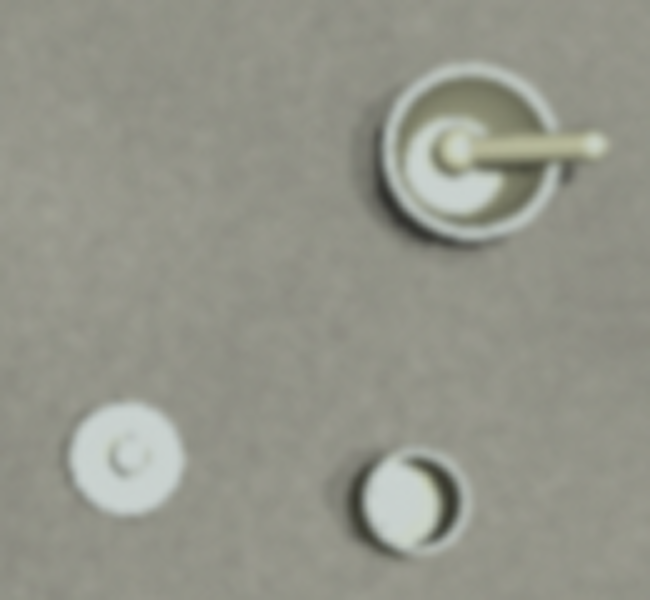

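View pics/sz.png

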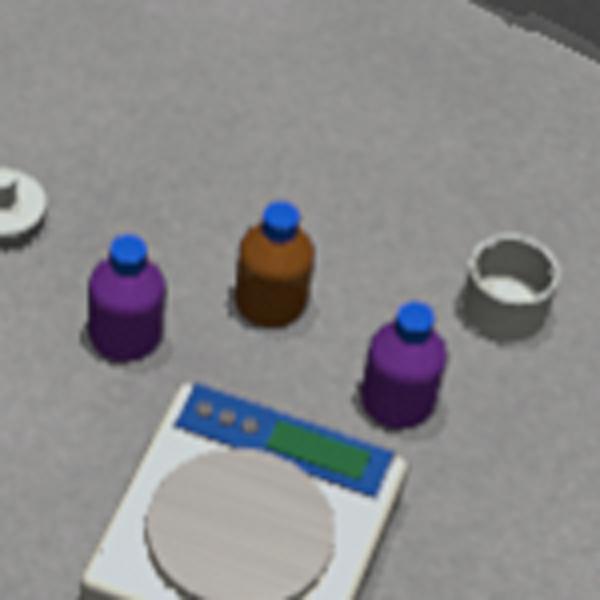

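View pics/sz2.png

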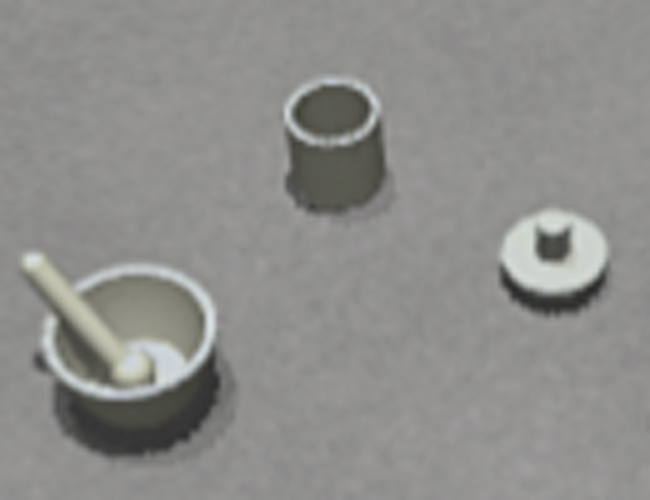

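```bash
cat >> h.py <<'E'
def gfit(c,st,x0,circs,rng=.02,sig=1.0):
    """maximise gradient normal to projected circles; circs: list (z,r)"""
    g=cv2.GaussianBlur(c["frame"],(0,0),sig).astype(np.float32)
    from scipy.optimize import minimize
    def sc(p,G=None):
        s=0
        for z,r in circs:
            a=proj(c,circ(p[0],p[1],z,r-.0015),st).astype(np.float32);b=proj(c,circ(p[0],p[1],z,r+.0015),st).astype(np.float32)
            A=cv2.remap(g,a[None,:,0],a[None,:,1],1);B=cv2.remap(g,b[None,:,0],b[None,:,1],1)
            s+=np.abs(A-B).sum(2).clip(0,60).mean()
        return s
    best=max(((sc((x0[0]+i,x0[1]+j)),x0[0]+i,x0[1]+j) for i in np.arange(-rng,rng,.002) for j in np.arange(-rng,rng,.002)))
    m=minimize(lambda p:-sc(p),best[1:],method="Nelder-Mead",options=dict(initial_simplex=np.array(best[1:])+[[0,0],[.001,0],[0,.001]]))
    return m.x,-m.fun
E
python3 - <<'E'
from h import *
C={n:bot.read_camera(n) for n in("top","scene")}
im={n:C[n]["frame"][:,:,::-1].copy() for n in C}
for n,x0,cs in [("tin",(.374,.238),[(.042,.029)]),("cruc",(.4065,-.233),[(.055,.026)]),("lid",(.425,-.094),[(.0195,.029)]),("mortar",(.58,-.264),[(.05,.045)]),("bottle",(.427,.092),[(.088,.014)]),("pan",(.634,.1416),[(.052,.055)])]:
    for k in C:
        p,s=gfit(C[k],None,x0,cs)
        print(n,k,p.round(4),round(s,1))
        for z,r in cs: cv2.polylines(im[k],[np.int32(proj(C[k],circ(*p,z,r))*16)],True,(0,0,255),1,shift=4)
cv2.imwrite("pics/ft.png",cv2.resize(im["top"][140:300,200:460],None,fx=3,fy=3))
cv2.imwrite("pics/fs.png",cv2.resize(im["scene"][170:350,190:450],None,fx=3,fy=3))
E
```

```text
tin top [0.3759 0.2404] 49.5
tin scene [0.3788 0.244 ] 46.8
cruc top [ 0.4064 -0.2312] 48.1
cruc scene [ 0.4086 -0.2301] 42.0
lid top [ 0.4277 -0.0944] 59.9
lid scene [ 0.4263 -0.0944] 57.2
mortar top [ 0.5842 -0.2651] 46.3
mortar scene [ 0.5813 -0.2649] 49.7
bottle top [0.427 0.096] 60.0
bottle scene [0.4339 0.0985] 57.2
pan top [0.6321 0.1407] 25.7
pan scene [0.6377 0.1434] 51.1
```

View pics/ft.png

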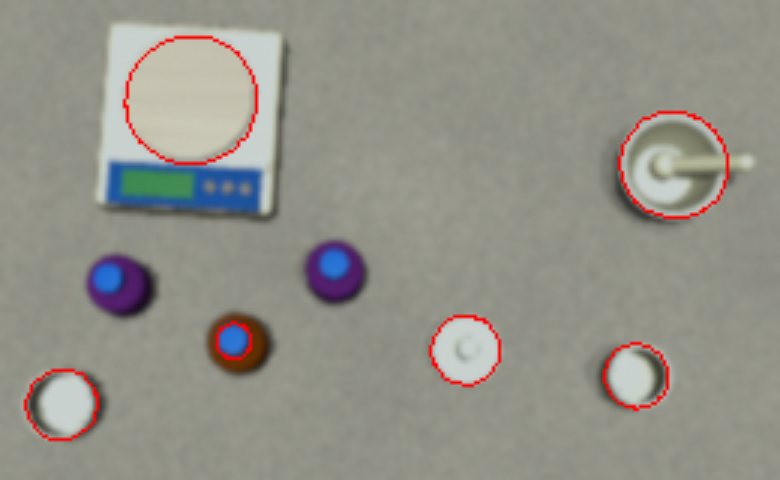

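View pics/fs.png

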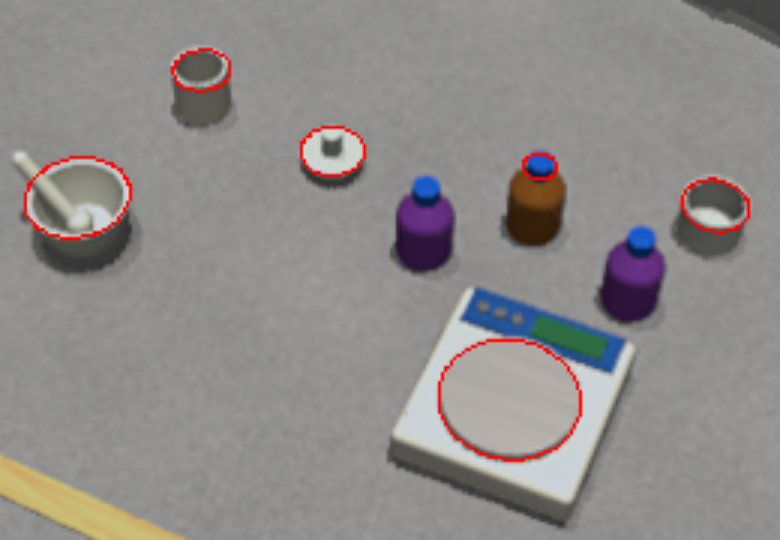

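Emit:
{"name": "servo_tool", "arguments": {
  "steps": [
    [[9.4,0,-3.8,4.4,0],[9.4,0,-3.8,4.4,0],[9.4,0,-3.8,4.4,0],[9.4,0,-3.8,4.4,0],[9.4,0,-3.8,4.4,0],[9.4,0,-3.8,4.4,0],[9.4,0,0,0,0],[9.4,0,0,0,0]]
  ]
}}

```text
time: 1.35
tool_pos: [0.331, 0.2527, 0.2136]
eef_rot: [[-0.0, 0.231, 0.973], [0.001, 0.973, -0.231], [-1.0, 0.001, -0.0]]
wrist_force: [0.3, -0.3, 0.7]
grip_width: 0.094
```

```bash
cat >> h.py <<'E'
def wr(name,objs):
    st=bot.state(); c=bot.read_camera("wrist"); f=c["frame"][:,:,::-1].copy()
    for n,x0,cs in objs:
        p,s=gfit(c,st,x0,cs,rng=.014); print(n,p.round(4),round(s,1))
        for z,r in cs: cv2.polylines(f,[np.int32(proj(c,circ(*p,z,r),st)*16)],True,(0,0,255),1,shift=4)
    cv2.imwrite(f"pics/{name}.png",f); return st,c
def go(x,y,z,jaw=None):
    "shift in tool axes (cm) to reach x,y,z"
    P=[];
    st=bot.state(); R=st["eef_rot"]; d=R.T@(np.array([x,y,z])-st["tool_pos"])*100
    print("at",st["tool_pos"].round(4),"yawjaw",np.degrees(np.arctan2(R[1,1],R[0,1])).round(2),"shift cm",d.round(2),"F",st["wrist_force"].round(1),"w",round(st["grip_width"],4))
E
python3 - <<'E'
from h import *
wr("w1",[("tin",(.377,.241),[(.042,.029)]),("bottle",(.43,.097),[(.088,.014)])])
go(.377,.241,.1)
E
```

```text
tin [0.3758 0.2428] 52.7
bottle [0.4262 0.0874] 14.8
at [0.3307 0.2532 0.2135] yawjaw 76.72 shift cm [11.35 -0.13  4.8 ] F [ 0.6  0.  -0. ] w 0.0935
```

View pics/w1.png

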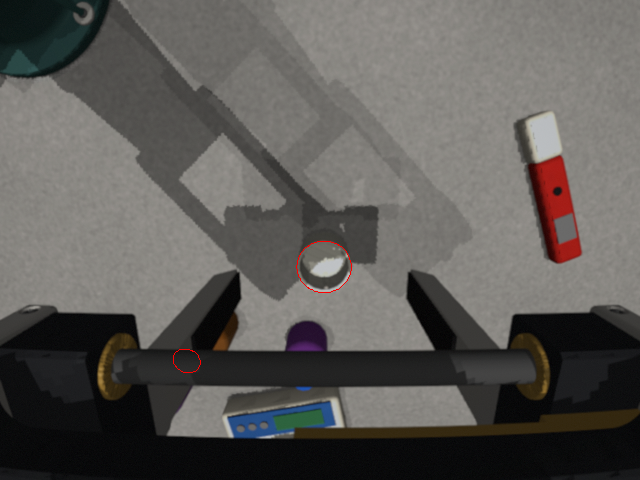

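Emit:
{"name": "servo_tool", "arguments": {
  "steps": [
    [[9.4,3,0,4.7,0],[9.4,5,0,0,0],[9.4,5,0,0,0],[9.4,4,0,0,0],[9.4,2.8,0,0,0],[9.4,0,0,0,0],[5,0,0,0,0],[5,0,0,0,0],[5,0,0,0,0],[5,0,0,0,0],[5,0,0,0,0]]
  ],
  "force": 15
}}

```text
time: 2.78
tool_pos: [0.3774, 0.2418, 0.0162]
eef_rot: [[0.001, 0.231, 0.973], [0.001, 0.973, -0.231], [-1.0, 0.001, 0.001]]
wrist_force: [-0.6, -0.1, 3.1]
grip_width: 0.0575
```

Emit:
{"name": "servo_tool", "arguments": {
  "steps": [
    [[5,-3,0,0,0],[5,-5,0,0,0],[5,-5,0,0,0],[5,-5,-0.8,2,0],[5,0,-1,5,0],[5,0,-1,5,0],[5,0,-1,5,0],[5,0,-0.3,3,0],[5,0,0,0,0],[5,0,0,0,0]]
  ]
}}

```text
time: 4.03
tool_pos: [0.5611, 0.1558, 0.1949]
eef_rot: [[-0.002, 0.231, 0.973], [0.0, 0.973, -0.231], [-1.0, -0.0, -0.002]]
wrist_force: [0.9, 0.6, -0.8]
grip_width: 0.0572
```

Run:
```python
from h import *
st,c=wr("w2",[("pan",(.635,.142),[(.052,.055)])])
go(.635,.142,.1)
T=bot.read_camera("top")
cv2.imwrite("pics/t2.png",cv2.resize(T["frame"][130:310,190:350,::-1],None,fx=4,fy=3))
```

```text
pan [0.6327 0.1329] 38.0
at [0.561  0.156  0.1953] yawjaw 76.7 shift cm [9.52 0.34 7.54] F [-0.9 -0.2 -0.9] w 0.0576
```

View pics/w2.png

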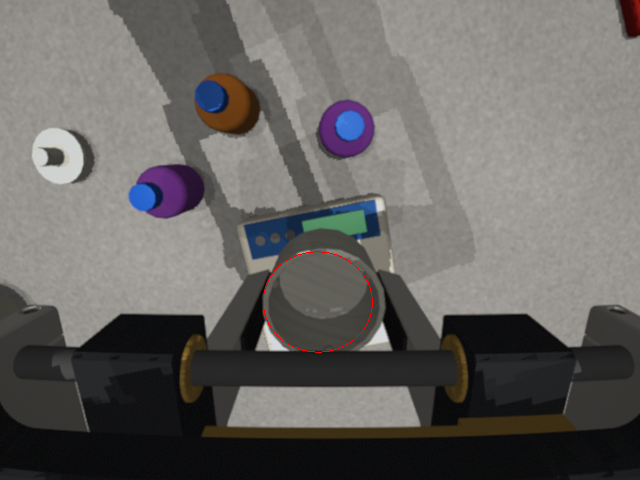

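Emit:
{"name": "servo_tool", "arguments": {
  "steps": [
    [[5,0,0.3,3.7,0],[5,0,0,3.8,0],[5,4,0,0,0],[5,4,0,0,0],[5,3,0,0,0],[5,1,0,0,0],[5,0.3,0,0,0],[5,0,0,0,0],[5,0,0,0,0]]
  ]
}}

```text
time: 5.25
tool_pos: [0.6367, 0.1414, 0.0744]
eef_rot: [[0.003, 0.231, 0.973], [0.001, 0.973, -0.231], [-1.0, 0.001, 0.003]]
wrist_force: [-0.6, 0.1, -1.1]
grip_width: 0.0577
```

Run:
```python
from h import *
go(.635,.142,.068)
C={n:bot.read_camera(n) for n in("top","scene")}
cv2.imwrite("pics/t3.png",cv2.resize(C["top"]["frame"][130:270,200:340,::-1],None,fx=4,fy=4,interpolation=2))
cv2.imwrite("pics/s3.png",cv2.resize(C["scene"]["frame"][230:360,290:430,::-1],None,fx=4,fy=4,interpolation=2))
```

```text
at [0.6367 0.1414 0.0744] yawjaw 76.67 shift cm [ 0.64  0.02 -0.18] F [-0.6  0.1 -1.1] w 0.0577
```

View pics/s3.png

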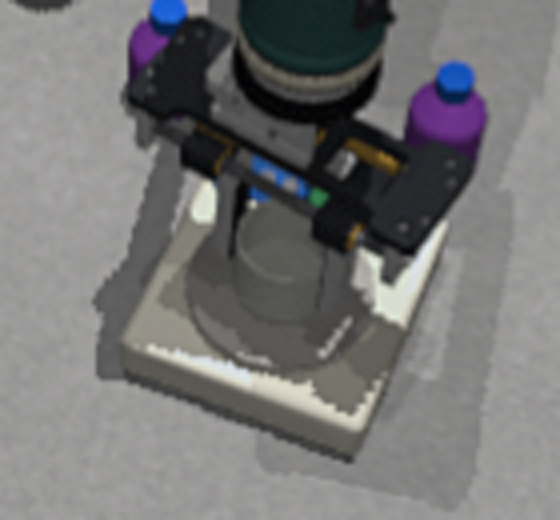

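View pics/t3.png

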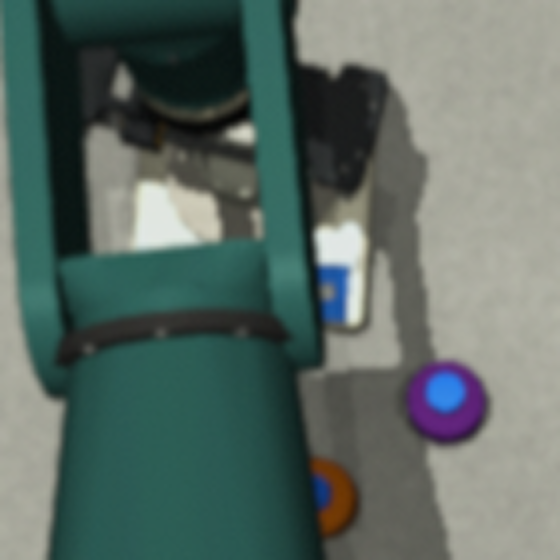

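Emit:
{"name": "servo_tool", "arguments": {
  "steps": [
    [[5,0.4,0,-0.15,0],[5,0.1,0,0,0],[5,0,0,0,0],[5,0,0,0,0]]
  ]
}}

```text
time: 5.85
tool_pos: [0.6343, 0.1415, 0.0682]
eef_rot: [[0.0, 0.231, 0.973], [0.0, 0.973, -0.231], [-1.0, 0.0, 0.0]]
wrist_force: [-1.6, -0.0, 5.2]
grip_width: 0.0577
```

Emit:
{"name": "servo_tool", "arguments": {
  "steps": [
    [[6.4,0,0,0,0],[7,0,0,0,0],[9.4,0,0,0,0],[9.4,0,0,0,0],[9.4,0,0,0,0],[9.4,-3,0,0,0],[9.4,-5,0,0,0],[9.4,-5,0,0,0],[9.4,0,0,-4,0],[9.4,0,0,-4,0],[9.4,0,0,0,0],[9.4,0,0,0,0]]
  ]
}}

```text
time: 7.35
tool_pos: [0.5569, 0.1599, 0.1978]
eef_rot: [[0.001, 0.231, 0.973], [0.0, 0.973, -0.231], [-1.0, 0.0, 0.001]]
wrist_force: [0.1, 0.4, 0.1]
grip_width: 0.0944
```

Run:
```python
from h import *
st,c=wr("w3",[("tin",(.635,.142),[(.094,.029)]),("pan",(.635,.142),[(.052,.055)]),("lid",(.427,-.0944),[(.0195,.029)])])
s=bot.read_camera("scene")
for n,cs in (("tin",[(.094,.029)]),("pan",[(.052,.055)])): print(n,gfit(s,None,(.635,.142),cs))
cv2.imwrite("pics/s4.png",cv2.resize(s["frame"][230:360,290:430,::-1],None,fx=4,fy=4,interpolation=2))
go(.427,-.0944,.03)
```

```text
tin [0.6318 0.1413] 52.8
pan [0.6333 0.1422] 56.0
lid [ 0.427  -0.0964] 60.0
tin (array([0.63084648, 0.14607491]), np.float64(52.78147888183594))
pan (array([0.64121513, 0.14423198]), np.float64(45.35086441040039))
at [0.5573 0.1597 0.1974] yawjaw 76.63 shift cm [ 16.73 -27.74  -6.81] F [ 0.3 -0.7 -0.4] w 0.0943
```

View pics/w3.png

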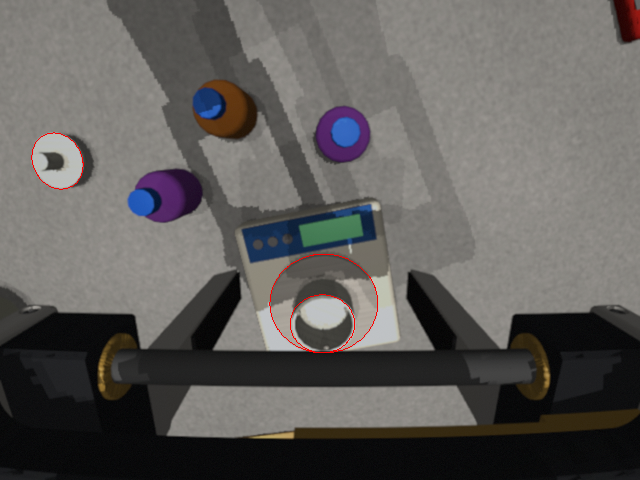

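View pics/s4.png

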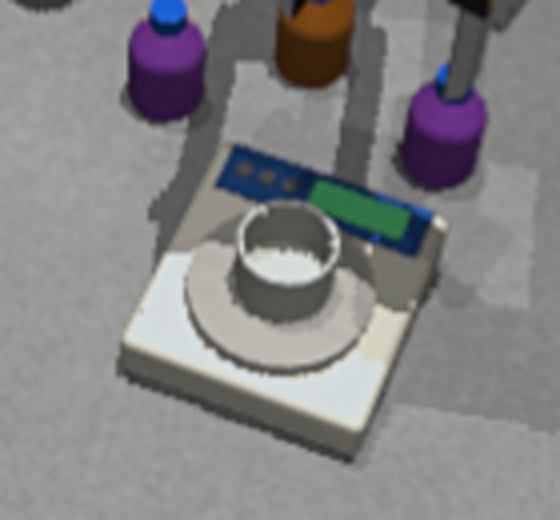

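Emit:
{"name": "servo_tool", "arguments": {
  "steps": [
    [[9.4,0,-5,-2,0],[9.4,0,-5,-2,0],[9.4,0,-5,-2,0],[9.4,0,-5,-2,0],[9.4,0,-4.7,-2,0],[9.4,0,-3,-1.8,0],[9.4,0,0,0,0],[9.4,0,0,0,0]]
  ]
}}

```text
time: 8.45
tool_pos: [0.3785, -0.0824, 0.1976]
eef_rot: [[0.001, 0.231, 0.973], [0.0, 0.973, -0.231], [-1.0, 0.001, 0.001]]
wrist_force: [-0.4, 0.3, -0.3]
grip_width: 0.0938
```

Run:
```python
from h import *
st,c=wr("w4",[("lid",(.427,-.0944),[(.0195,.029)]),("knob",(.427,-.0944),[(.0435,.009)]),("mortar",(.583,-.265),[(.05,.045)]),("cruc",(.407,-.231),[(.055,.026)])])
go(.427,-.095,.03)
for k,(r0,r1,c0,c1) in dict(top=(135,220,215,315),scene=(250,350,300,430)).items():
    s=bot.read_camera(k); f=cv2.resize(s["frame"][:,:,::-1],None,fx=6,fy=6,interpolation=2)
    for n,cs,col in (("tin",(.094,.029),(0,0,255)),("pan",(.052,.055),(0,255,0))):
        p,sc=gfit(s,None,(.634,.142),[cs],sig=.7); print(k,n,p.round(4),sc)
        cv2.polylines(f,[np.int32((proj(s,circ(*p,*cs))*6+3)*16)],True,col,1,shift=4)
        if n=="tin":cv2.polylines(f,[np.int32((proj(s,circ(*p,.052,.029))*6+3)*16)],True,(255,0,255),1,shift=4)
    cv2.imwrite(f"pics/{k}5.png",f[r0*6:r1*6,c0*6:c1*6])
```

```text
lid [ 0.4275 -0.0951] 46.3
knob [ 0.4177 -0.0936] 47.0
mortar [ 0.581  -0.2643] 35.3
cruc [ 0.4114 -0.2308] 41.8
at [ 0.3786 -0.0821  0.1975] yawjaw 76.69 shift cm [16.75 -0.15  5.01] F [ 0.2  0.4 -0.4] w 0.0941
top tin [0.6262 0.1389] 56.094482421875
top pan [0.641  0.1197] 36.25678634643555
scene tin [0.6308 0.1454] 54.45626449584961
scene pan [0.6375 0.1433] 54.682552337646484
```

View pics/w4.png

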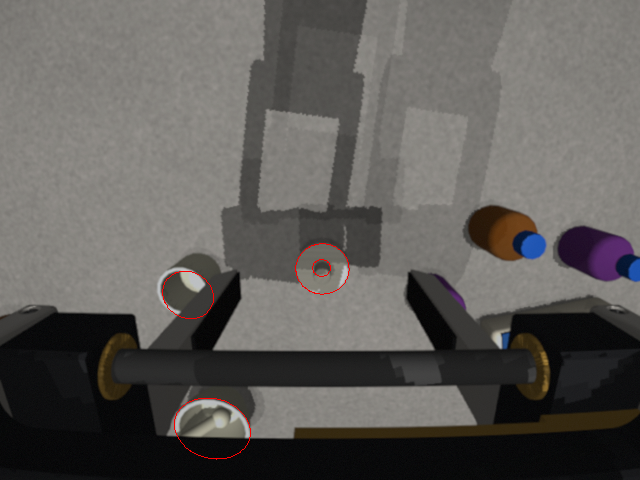

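View pics/scene5.png

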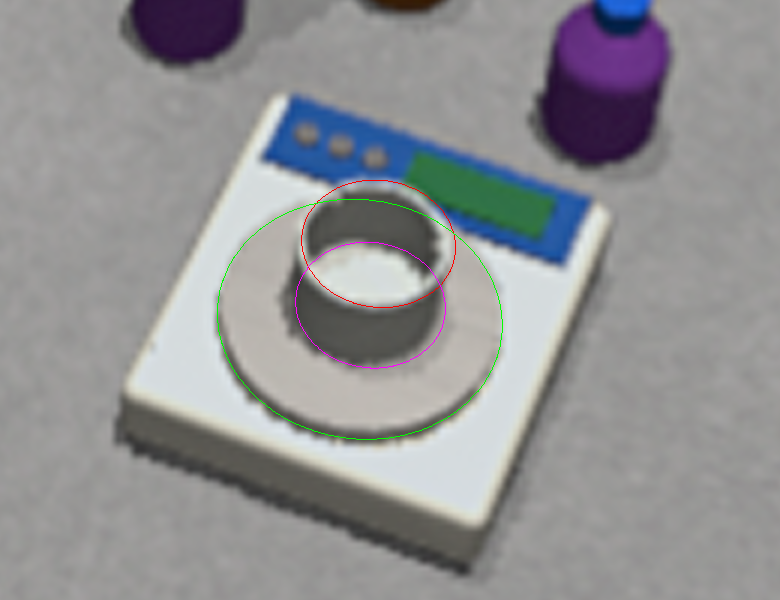

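View pics/top5.png

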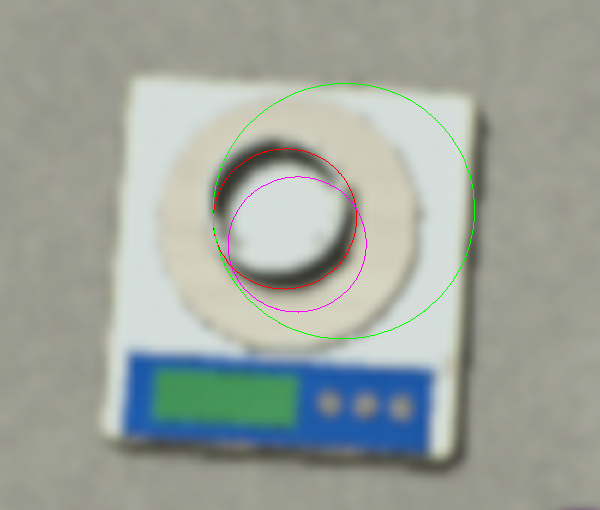

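Emit:
{"name": "servo_tool", "arguments": {
  "steps": [
    [[9.4,-2,4,2.5,0],[9.4,-2,4.6,2.7,0],[9.4,-2,4.6,2.7,0],[9.4,0,4.9,2.8,0],[9.4,0,4.9,2.8,0],[9.4,0,4.7,2.8,0],[9.4,0,0,0,0],[9.4,0,0,0,0],[9.4,0,0,0,0]]
  ]
}}

```text
time: 9.72
tool_pos: [0.5997, 0.149, 0.2584]
eef_rot: [[0.001, 0.231, 0.973], [0.0, 0.973, -0.231], [-1.0, 0.0, 0.001]]
wrist_force: [-0.5, -0.2, -0.1]
grip_width: 0.094
```

Run:
```python
from h import *
st=bot.state();c=bot.read_camera("wrist"); go(.634,.142,.068)
f=cv2.resize(c["frame"][:,:,::-1],None,fx=4,fy=4,interpolation=2)
p=proj(c,[.634,.142,.06],st)[0];print(p)
np.savez("w6.npz",frame=c["frame"],pos=st["tool_pos"],rot=st["eef_rot"])
r=int(p[1]);q=int(p[0]);cv2.imwrite("pics/w6.png",f[(r-75)*4:(r+75)*4,(q-90)*4:(q+90)*4]);print(r-75,q-90)
for cs in ([(.094,.029)],[(.052,.029)],[(.094,.029),(.052,.029)],[(.052,.055)]): print(cs,gfit(c,st,(.634,.142),cs,rng=.01))
```

```text
at [0.5997 0.1488 0.2587] yawjaw 76.61 shift cm [19.07  0.12  3.46] F [-0.3  0.3 -0.3] w 0.0943
[323.97718902 249.92883229]
174 233
[(0.094, 0.029)] (array([0.63112332, 0.14335549]), np.float64(48.88764572143555))
[(0.052, 0.029)] (array([0.6423545 , 0.13981157]), np.float64(55.27783203125))
[(0.094, 0.029), (0.052, 0.029)] (array([0.63108988, 0.14312051]), np.float64(89.30895233154297))
[(0.052, 0.055)] (array([0.63388277, 0.14242356]), np.float64(49.984718322753906))
```

View pics/w6.png

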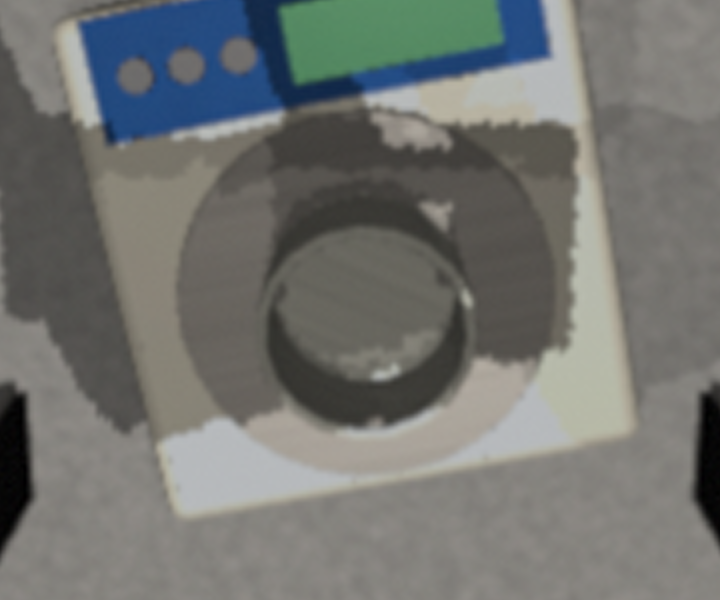

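Run:
```python
from h import *
st=bot.state();c=bot.read_camera("wrist")
P=lambda u,v:(233+(u+.5)/4-.5,174+(v+.5)/4-.5)
print(onz(c,P(366.5,290),.052,st),onz(c,P(365.5,332),.094,st))
t=bot.read_camera("top")
Q=lambda u,v:(215+(u+.5)/6-.5,135+(v+.5)/6-.5)
print(onz(t,Q(289,225),.052),onz(t,Q(284,214),.094))
```

```text
[0.63207993 0.14264453 0.052     ] [0.63162866 0.14235651 0.094     ]
[0.63395476 0.14218591 0.052     ] [0.62772054 0.13896597 0.094     ]
```

Run:
```python
from h import *
s=bot.read_camera("scene")
Q=lambda u,v:(300+(u+.5)/6-.5,250+(v+.5)/6-.5)
for r in (426,432): print(onz(s,Q(361,(198+r)/2),.052))
for r in (302,308): print(onz(s,Q(371,(183+r)/2),.094))
```

```text
[0.63589486 0.14356128 0.052     ]
[0.63719881 0.14400485 0.052     ]
[0.6320351  0.14309788 0.094     ]
[0.63332746 0.14353426 0.094     ]
```

Emit:
{"name": "servo_tool", "arguments": {
  "steps": [
    [[9.4,0,-5,-2,0],[9.4,0,-5,-2,0],[9.4,0,-5,-2,0],[9.4,0,-5,-2,0],[9.4,1,-5,-2,0],[6,2,-2.7,-1.1,0],[5,5,0,0,0],[5,5,0,0,0],[5,5,0,0,0],[5,2,0,0,0],[5,0,0,0,0],[5,0,0,0,0]]
  ]
}}

```text
time: 11.42
tool_pos: [0.4292, -0.0948, 0.059]
eef_rot: [[0.003, 0.231, 0.973], [-0.001, 0.973, -0.231], [-1.0, -0.0, 0.003]]
wrist_force: [0.0, 0.2, 0.7]
grip_width: 0.0503
```

Run:
```python
from h import *
wr("w7",[]);go(.4275,-.0951,.032)
```

```text
at [ 0.4295 -0.0949  0.0593] yawjaw 76.64 shift cm [ 2.73 -0.07 -0.19] F [-0.5 -0.1  0.6] w 0.0499
```

View pics/w7.png

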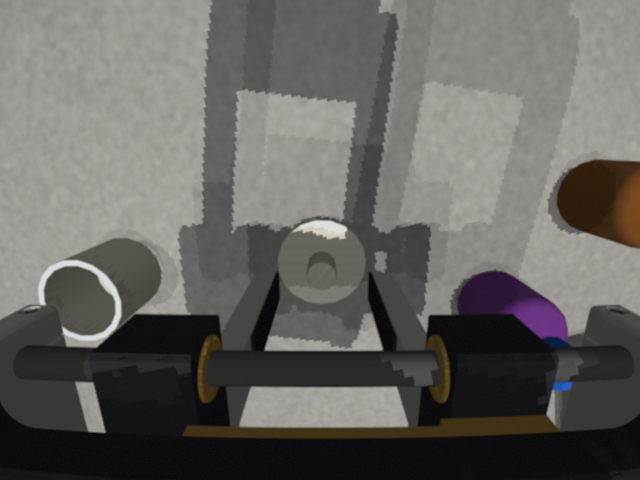

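Run:
```python
from h import *
st=bot.state();c=bot.read_camera("wrist")
print(onz(c,(322,262),.0195,st),onz(c,(322,276),.0435,st))
print(gfit(c,st,(.4275,-.095),[(.0195,.029)],rng=.006))
```

```text
[ 0.42683278 -0.09482667  0.0195    ] [ 0.42755426 -0.09489419  0.0435    ]
(array([ 0.42654591, -0.09570382]), np.float64(59.707584381103516))
```

Emit:
{"name": "servo_tool", "arguments": {
  "steps": [
    [[5,2,-0.05,-0.25,0],[5,0.7,0,0,0],[5,0,0,0,0],[0.5,0,0,0,0],[0.5,0,0,0,0],[0.5,0,0,0,0],[0.5,0,0,0,0],[0.5,0,0,0,0]]
  ],
  "force": 40
}}

```text
time: 12.52
tool_pos: [0.4259, -0.0943, 0.0307]
eef_rot: [[0.0, 0.231, 0.973], [-0.0, 0.973, -0.231], [-1.0, -0.0, 0.0]]
wrist_force: [0.5, 0.1, 1.8]
grip_width: 0.0169
```

Emit:
{"name": "servo_tool", "arguments": {
  "steps": [
    [[0.5,-4,0,0,0],[0.5,-5,0,0,0],[0.5,-5,0,0,0],[0.5,-4,2,1,0],[0.5,0,4.8,2.5,0],[0.5,0,5,2.6,0],[0.5,0,5,2.6,0],[0.5,0,5,2.6,0],[0.5,0,4,2,0],[0.5,0,2,1.2,0],[0.5,0,0,0,0],[0.5,0,0,0,0]]
  ]
}}

```text
time: 14.02
tool_pos: [0.6305, 0.1422, 0.2101]
eef_rot: [[-0.001, 0.231, 0.973], [-0.001, 0.973, -0.231], [-1.0, -0.001, -0.001]]
wrist_force: [-0.6, -0.5, -0.2]
grip_width: 0.0174
```

Run:
```python
from h import *
wr("w8",[]);go(.631,.143,.146)
```

```text
at [0.6304 0.1419 0.2105] yawjaw 76.61 shift cm [6.45 0.12 0.03] F [-0.2  0.   0.5] w 0.017
```

View pics/w8.png

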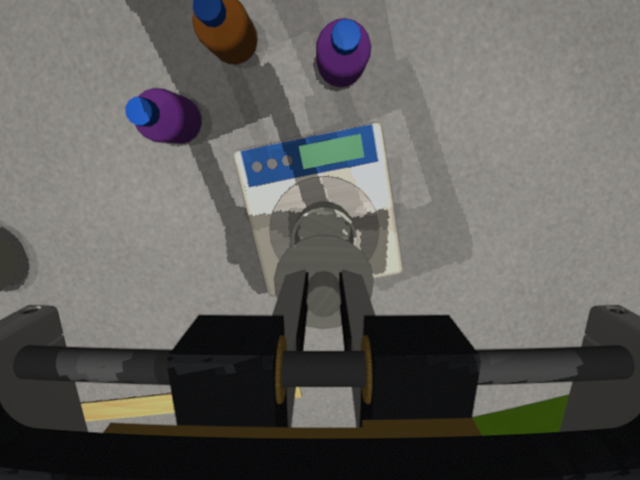

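Run:
```python
from h import *
st=bot.state();c=bot.read_camera("wrist")
print(onz(c,(323.5,282),.1992,st)); print(gfit(c,st,(.632,.142),[(.1992,.029)],rng=.006))
f=c["frame"][:,:,::-1].copy()
for x,y in((.632,.1425),):
  for z,r in ((.094,.029),(.1992,.029)): cv2.polylines(f,[np.int32(proj(c,circ(x,y,z,r),st)*16)],True,(0,0,255),1,shift=4)
cv2.imwrite("pics/w8b.png",cv2.resize(f[160:360,220:430],None,fx=3,fy=3))
```

```text
[0.63061745 0.14231918 0.1992    ]
(array([0.63061108, 0.14162826]), np.float64(40.714454650878906))
```

View pics/w8b.png

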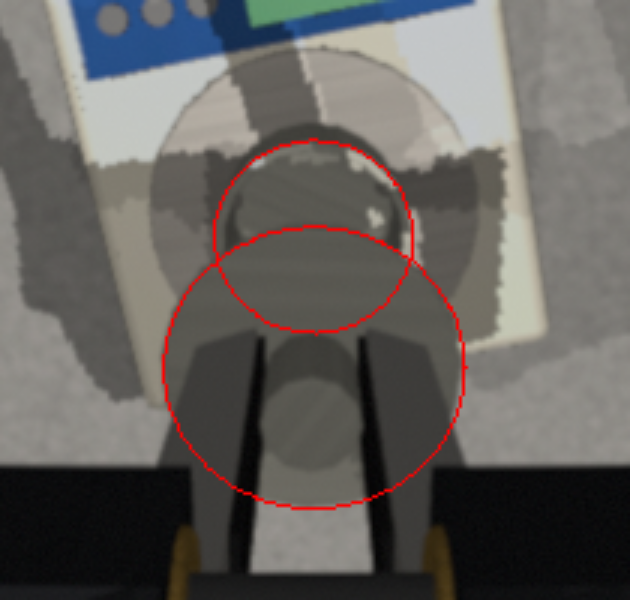

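Emit:
{"name": "servo_tool", "arguments": {
  "steps": [
    [[0.5,3,0.15,0.12,0],[0.5,3,0,0,0],[0.5,2,0,0,0],[0.5,1,0,0,0],[0.5,0.5,0,0,0],[0.5,0,0,0,0],[0.5,0,0,0,0]]
  ]
}}

```text
time: 15.0
tool_pos: [0.6329, 0.1439, 0.1165]
eef_rot: [[0.002, 0.231, 0.973], [0.0, 0.973, -0.231], [-1.0, 0.0, 0.001]]
wrist_force: [-1.0, 0.2, -1.2]
grip_width: 0.0171
```

Run:
```python
from h import *
wr("w9",[]);go(.632,.1425,.1082)
```

```text
at [0.6329 0.144  0.1165] yawjaw 76.66 shift cm [ 0.83 -0.16 -0.06] F [-0.9 -1.8 -0. ] w 0.017
```

View pics/w9.png

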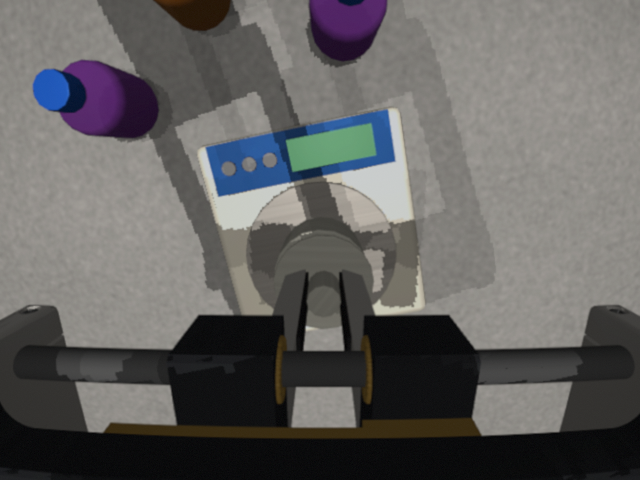

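Emit:
{"name": "servo_tool", "arguments": {
  "steps": [
    [[0.5,0.2,-0.1,0,0],[0.5,0.2,0,0,0],[0.5,0,0,0,0]]
  ]
}}

```text
time: 15.42
tool_pos: [0.6322, 0.143, 0.1112]
eef_rot: [[-0.0, 0.231, 0.973], [0.0, 0.973, -0.231], [-1.0, 0.0, -0.0]]
wrist_force: [-0.6, -0.6, 0.2]
grip_width: 0.0173
```

Run:
```python
from h import *
go(.632,.1425,.1082)
```

```text
at [0.6322 0.143  0.1112] yawjaw 76.66 shift cm [ 0.3  -0.05 -0.01] F [-0.6 -0.6  0.2] w 0.0173
```

Emit:
{"name": "servo_tool", "arguments": {
  "steps": [
    [[0.5,0.15,0,0,0],[0.5,0,0,0,0]]
  ]
}}

```text
time: 15.68
tool_pos: [0.6321, 0.1431, 0.1093]
eef_rot: [[-0.001, 0.231, 0.973], [0.0, 0.973, -0.231], [-1.0, -0.0, -0.001]]
wrist_force: [-0.4, -0.2, -1.4]
grip_width: 0.0168
```

Emit:
{"name": "servo_tool", "arguments": {
  "steps": [
    [[0.5,0.1,0,0,0],[0.5,0,0,0,0]]
  ]
}}

```text
time: 15.92
tool_pos: [0.6323, 0.1431, 0.1088]
eef_rot: [[-0.0, 0.231, 0.973], [0.0, 0.973, -0.231], [-1.0, 0.0, -0.0]]
wrist_force: [0.2, 0.1, -0.2]
grip_width: 0.017
```

Emit:
{"name": "servo_tool", "arguments": {
  "steps": [
    [[0.5,0.1,0,0,0],[0.5,0,0,0,0]]
  ]
}}

```text
time: 16.18
tool_pos: [0.6324, 0.1431, 0.1082]
eef_rot: [[0.001, 0.231, 0.973], [0.0, 0.973, -0.231], [-1.0, 0.0, 0.001]]
wrist_force: [0.3, -0.2, 0.0]
grip_width: 0.017
```

Emit:
{"name": "servo_tool", "arguments": {
  "steps": [
    [[0.5,0.1,0,0,0],[0.5,0,0,0,0]]
  ]
}}

```text
time: 16.42
tool_pos: [0.6325, 0.143, 0.1082]
eef_rot: [[0.001, 0.231, 0.973], [0.0, 0.973, -0.231], [-1.0, 0.0, 0.001]]
wrist_force: [-2.1, 0.5, 5.5]
grip_width: 0.0173
```

Emit:
{"name": "servo_tool", "arguments": {
  "steps": [
    [[0.5,0.1,0,0,0],[0.5,0,0,0,0]]
  ]
}}

```text
time: 16.68
tool_pos: [0.6325, 0.1431, 0.1082]
eef_rot: [[0.002, 0.231, 0.973], [0.0, 0.973, -0.231], [-1.0, 0.001, 0.002]]
wrist_force: [-3.2, -0.8, 8.7]
grip_width: 0.0169
```

Emit:
{"name": "servo_tool", "arguments": {
  "steps": [
    [[0.5,0.1,0,0,0],[0.5,0,0,0,0]]
  ]
}}

```text
time: 16.92
tool_pos: [0.6325, 0.1431, 0.1082]
eef_rot: [[0.002, 0.231, 0.973], [0.0, 0.973, -0.231], [-1.0, 0.001, 0.002]]
wrist_force: [-4.4, -0.2, 10.8]
grip_width: 0.017
```

Emit:
{"name": "servo_tool", "arguments": {
  "steps": [
    [[0.5,0.2,0,0,0],[0.5,0,0,0,0]]
  ]
}}

```text
time: 17.18
tool_pos: [0.6326, 0.1431, 0.1081]
eef_rot: [[0.004, 0.231, 0.973], [0.0, 0.973, -0.231], [-1.0, 0.001, 0.003]]
wrist_force: [-8.1, -0.6, 17.6]
grip_width: 0.0169
```

Emit:
{"name": "servo_tool", "arguments": {
  "steps": [
    [[0.5,0.2,0,0,0],[0.5,0,0,0,0]]
  ]
}}

```text
time: 17.42
tool_pos: [0.6327, 0.143, 0.1081]
eef_rot: [[0.005, 0.231, 0.973], [0.0, 0.973, -0.231], [-1.0, 0.001, 0.005]]
wrist_force: [-8.4, -1.4, 22.1]
grip_width: 0.0168
```

Run:
```python
from h import *
wr("w10",[]);s=bot.read_camera("scene")
cv2.imwrite("pics/s10.png",cv2.resize(s["frame"][230:360,290:430,::-1],None,fx=4,fy=4,interpolation=2))
go(.632,.1425,.1082)
```

```text
at [0.6327 0.1431 0.1081] yawjaw 76.67 shift cm [-0.01 -0.07 -0.06] F [-8.5 -2.4 23. ] w 0.017
```

View pics/s10.png

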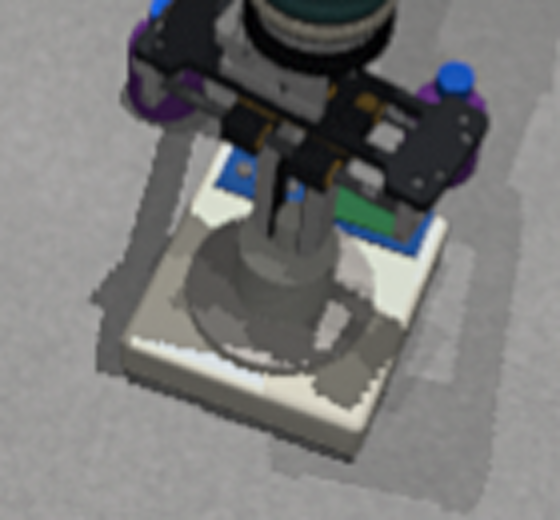

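View pics/w10.png

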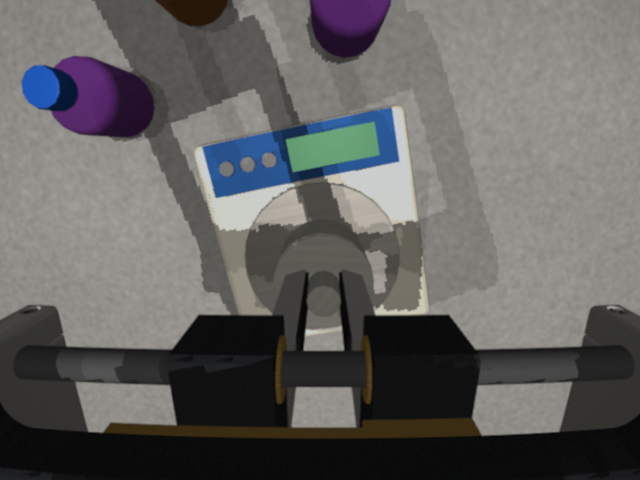

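Emit:
{"name": "servo_tool", "arguments": {
  "steps": [
    [[0.5,-0.5,0,0,0],[0.5,-0.2,0,0,0],[0.5,0,0,0,0]]
  ]
}}

```text
time: 17.9
tool_pos: [0.6327, 0.1431, 0.1082]
eef_rot: [[0.001, 0.231, 0.973], [0.0, 0.973, -0.231], [-1.0, 0.0, 0.001]]
wrist_force: [-0.1, -0.6, 4.5]
grip_width: 0.0176
```

Emit:
{"name": "servo_tool", "arguments": {
  "steps": [
    [[3,0,0,0,0],[5,0,0,0,0],[5,0,0,0,0],[5,-3,0,0,0],[5,-5,0,0,0],[5,-5,0,0,0],[9.4,-2,0,0,0],[9.4,0,0,-3,0],[9.4,0,0,0,0],[9.4,0,0,0,0]]
  ]
}}

```text
time: 19.15
tool_pos: [0.6033, 0.1498, 0.2575]
eef_rot: [[-0.0, 0.231, 0.973], [-0.0, 0.973, -0.231], [-1.0, -0.0, -0.0]]
wrist_force: [0.6, -0.3, 0.4]
grip_width: 0.0865
```

Run:
```python
from h import *
st,c=wr("w11",[]);go(.632,.1425,.1082)
p=proj(c,[.632,.142,.06],st)[0];r,q=int(p[1]),int(p[0])
f=c["frame"][:,:,::-1]
cv2.imwrite("pics/w11z.png",cv2.resize(f[r-75:r+75,q-90:q+90],None,fx=4,fy=4,interpolation=2));print(r-75,q-90)
s=bot.read_camera("scene")
cv2.imwrite("pics/s11.png",cv2.resize(s["frame"][230:360,290:430,::-1],None,fx=4,fy=4,interpolation=2))
```

```text
at [0.6035 0.1497 0.2573] yawjaw 76.65 shift cm [14.91 -0.04  2.95] F [ 0.3 -0.2  0.5] w 0.0908
170 232
```

View pics/w11z.png

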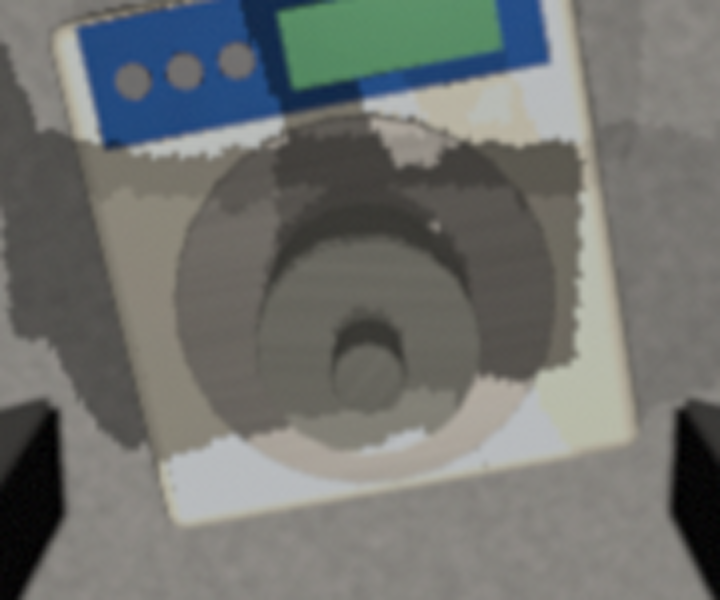

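View pics/s11.png

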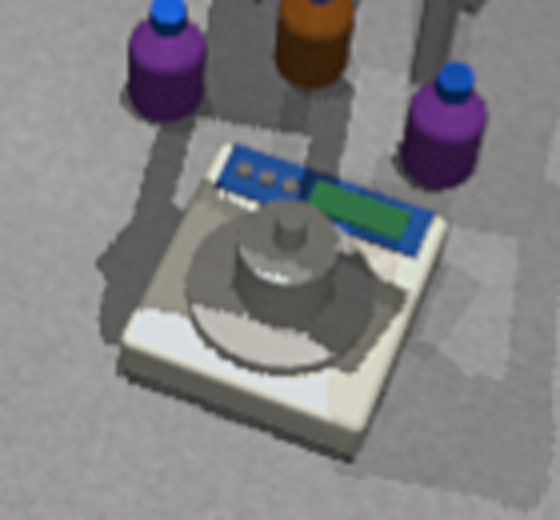

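Emit:
{"name": "servo_tool", "arguments": {
  "steps": [
    [[9.4,0,-4.8,-1.4,0],[9.4,0,-4.8,-1.4,0],[9.4,0,-4.8,-1.4,0],[9.4,0,-4.8,-1.4,0],[9.4,0,-4.8,-1.4,0],[9.4,0,-4.8,-1.4,0],[9.4,0,-4.8,-1.4,0],[9.4,0,-4.8,-1.4,0],[9.4,0,0,0,0.16],[9.4,0,0,0,0.17],[9.4,0,0,0,0.17]]
  ]
}}

```text
time: 20.62
tool_pos: [0.4056, -0.1987, 0.2577]
eef_rot: [[-0.0, 0.674, 0.739], [0.0, 0.739, -0.674], [-1.0, -0.0, -0.0]]
wrist_force: [-0.6, 0.0, 0.4]
grip_width: 0.0941
```

Emit:
{"name": "servo_tool", "arguments": {
  "steps": [
    [[9.4,0,0,0,0.17],[9.4,0,0,0,0.17],[9.4,0,0,0,0.17],[9.4,0,0,0,0.17],[9.4,0,0,0,0.157],[9.4,0,0,0,0],[9.4,0,0,0,0]]
  ]
}}

```text
time: 21.5
tool_pos: [0.4056, -0.1981, 0.2578]
eef_rot: [[-0.0, 1.0, 0.003], [0.0, 0.003, -1.0], [-1.0, -0.0, -0.0]]
wrist_force: [-0.7, -0.3, 1.2]
grip_width: 0.0938
```

Run:
```python
from h import *
st,c=wr("w12",[("cruc",(.407,-.231),[(.055,.026)])])
go(.407,-.231,.02); print(st["qpos"])
k=bot.read_camera
T=k("top");S=k("scene")
for n,cam in(("top",T),("scene",S)): print(n,[gfit(cam,None,(.583,-.265),[(.05,.045)],rng=.008)])
cv2.imwrite("pics/t12.png",cv2.resize(T["frame"][160:280,330:460,::-1],None,fx=6,fy=5,interpolation=2))
```

```text
cruc [ 0.405 -0.235] 60.0
at [ 0.4056 -0.1981  0.2578] yawjaw 0.14 shift cm [23.78  0.14  3.3 ] F [-0.6  0.8  0.4] w 0.0938
[-3.32363927e+01 -7.92176209e+00  8.61806394e+01  2.35378384e-03
  1.01761135e+02 -3.34073550e+01]
top [(array([ 0.57490946, -0.2645148 ]), np.float64(40.87732696533203))]
scene [(array([ 0.5814191 , -0.26470267]), np.float64(50.432193756103516))]
```

View pics/w12.png

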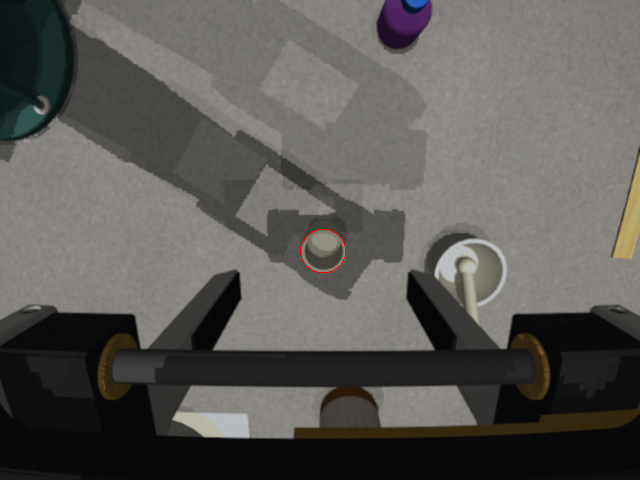

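Run:
```python
from h import *
st=bot.state();c=bot.read_camera("wrist");f=c["frame"][:,:,::-1]
print(onz(c,(471,272.5),.05,st))
for m in ((.581,-.2647),(.578,-.265)): print(proj(c,circ(*m,.05,.045),st).min(0),proj(c,circ(*m,.05,.045),st).max(0))
for m in ((.405,-.235),(.407,-.232)): print(proj(c,circ(*m,.055,.026),st).min(0),proj(c,circ(*m,.055,.026),st).max(0))
cv2.imwrite("pics/w12a.png",cv2.resize(f[200:300,280:380],None,fx=6,fy=6,interpolation=2))
cv2.imwrite("pics/w12b.png",cv2.resize(f[220:320,420:520],None,fx=6,fy=6,interpolation=2))
```

```text
[ 0.5828498  -0.26299404  0.05      ]
[432.28386665 237.4619114 ] [505.9291944  308.17616064]
[429.78455634 237.70396503] [503.49632198 308.41799466]
[300.07013786 228.9148192 ] [345.29857793 272.35931407]
[301.77559657 226.32180881] [347.09020487 269.93627015]
```

View pics/w12a.png

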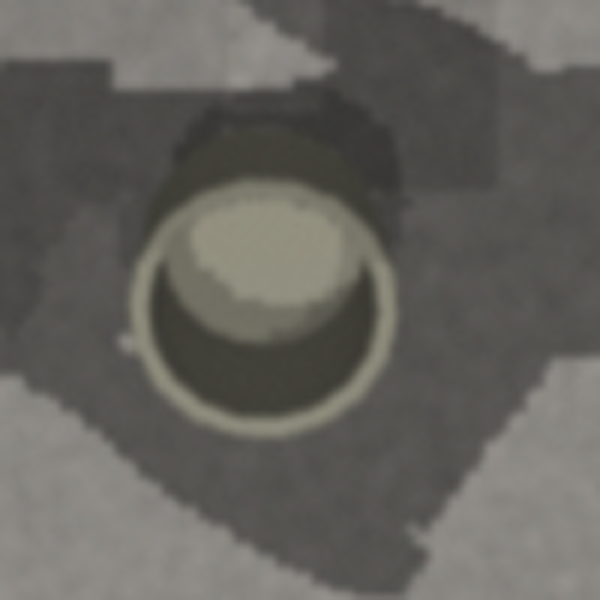

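View pics/w12b.png

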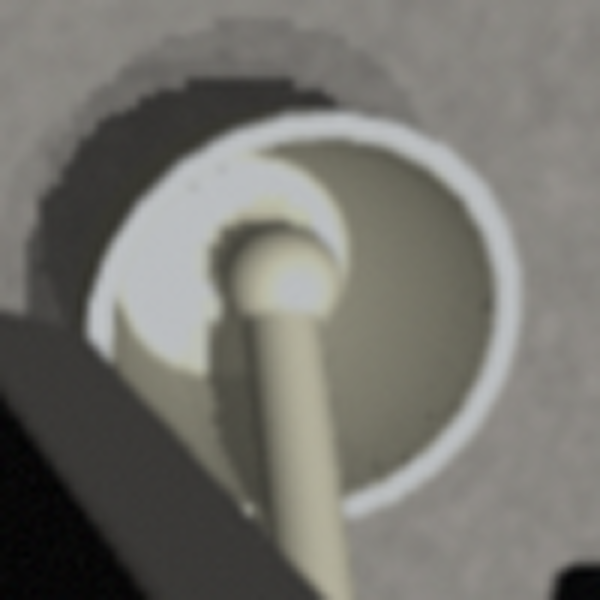

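Emit:
{"name": "servo_tool", "arguments": {
  "steps": [
    [[9.4,2,0.1,3.6,0],[9.4,5,0,0,0],[9.4,5,0,0,0],[9.4,5,0,0,0],[9.4,4,0,0,0],[9.4,2.9,0,0,0],[9.4,0,0,0,0],[9.4,0,0,0,0]]
  ]
}}

```text
time: 22.7
tool_pos: [0.4074, -0.2344, 0.0203]
eef_rot: [[0.002, 1.0, 0.001], [-0.001, 0.001, -1.0], [-1.0, 0.002, 0.001]]
wrist_force: [-0.4, 0.2, -0.2]
grip_width: 0.094
```

Run:
```python
from h import *
st,c=wr("w13",[("cruc",(.406,-.234),[(.055,.026)])]);go(.406,-.2345,.017)
```

```text
cruc [ 0.4062 -0.2352] 41.8
at [ 0.4078 -0.2347  0.0208] yawjaw 0.07 shift cm [ 0.38 -0.18 -0.02] F [ 0.1 -0.1  0.3] w 0.0939
```

View pics/w13.png

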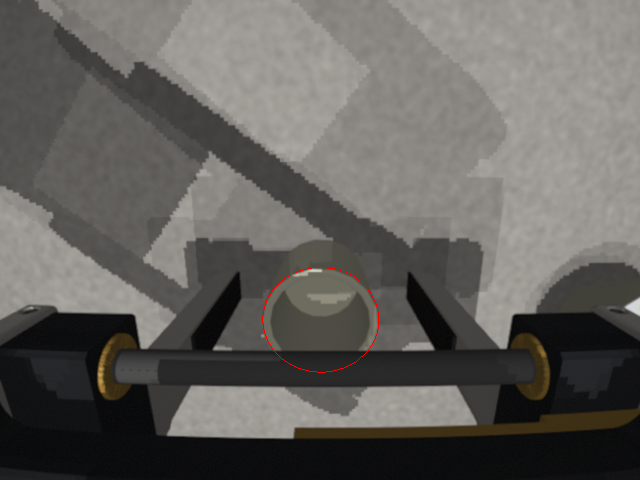

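Emit:
{"name": "servo_tool", "arguments": {
  "steps": [
    [[9.4,0.2,-0.1,0,0],[4.5,0,0,0,0],[4.5,0,0,0,0],[4.5,0,0,0,0],[4.5,0,0,0,0],[4.5,0,0,0,0],[4.5,0,0,0,0]]
  ],
  "force": 15
}}

```text
time: 23.62
tool_pos: [0.4055, -0.2338, 0.0169]
eef_rot: [[-0.0, 1.0, 0.001], [0.0, 0.001, -1.0], [-1.0, -0.0, -0.0]]
wrist_force: [0.2, -0.2, 0.1]
grip_width: 0.0525
```

Emit:
{"name": "servo_tool", "arguments": {
  "steps": [
    [[4.5,-3,0,0,0],[4.5,-4,0,0,0],[4.5,-4,0,-1.5,0],[4.5,0,2,-3,0],[4.5,0,5,-2.6,0],[4.5,0,5,0,0],[4.5,0,4,0,0],[4.5,0,1.6,0,0],[4.5,0,0,0,0],[4.5,0,0,0,0]]
  ]
}}

```text
time: 24.88
tool_pos: [0.5806, -0.1626, 0.1264]
eef_rot: [[-0.001, 1.0, 0.001], [0.0, 0.001, -1.0], [-1.0, -0.001, -0.0]]
wrist_force: [0.3, -0.3, -1.7]
grip_width: 0.0531
```

Run:
```python
from h import *
st,c=wr("w14",[]);go(.582,-.1627,.017)
S=bot.read_camera("scene");cv2.imwrite("pics/s14.png",S["frame"][120:340,130:430,::-1].repeat(2,0).repeat(2,1))
```

```text
at [ 0.5805 -0.1627  0.1267] yawjaw 0.04 shift cm [10.97  0.16  0.  ] F [ 0.3 -0.3 -1.1] w 0.0525
```

View pics/w14.png

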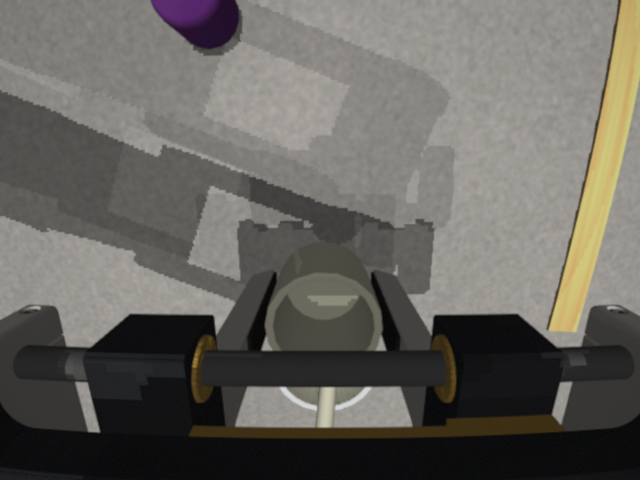

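View pics/s14.png

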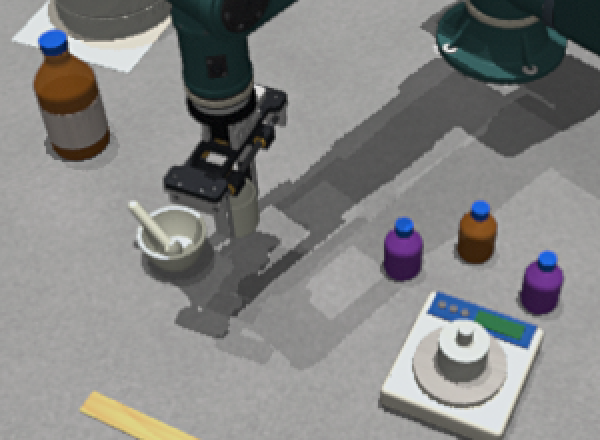

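Emit:
{"name": "servo_tool", "arguments": {
  "steps": [
    [[4.5,3,0.15,0,0],[4.5,3,0,0,0],[4.5,3,0,0,0],[4.5,1.3,0,0,0],[4.5,0.4,0,0,0],[4.5,0.2,0,0,0],[4.5,0,0,0,0],[4.5,0,0,0,0]]
  ]
}}

```text
time: 25.98
tool_pos: [0.5836, -0.1629, 0.019]
eef_rot: [[0.002, 1.0, 0.001], [-0.001, 0.001, -1.0], [-1.0, 0.002, 0.001]]
wrist_force: [1.1, 0.3, -1.0]
grip_width: 0.0526
```

Run:
```python
from h import *
go(.582,-.1627,.017)
```

```text
at [ 0.5836 -0.1629  0.019 ] yawjaw 0.06 shift cm [ 0.19 -0.16 -0.02] F [ 1.1  0.3 -1. ] w 0.0526
```

Emit:
{"name": "servo_tool", "arguments": {
  "steps": [
    [[4.5,0.15,-0.1,0,0],[4.5,0.1,0,0,0],[4.5,0,0,0,0],[4.5,0,0,0,0]]
  ]
}}

```text
time: 26.48
tool_pos: [0.5824, -0.1628, 0.0169]
eef_rot: [[0.001, 1.0, 0.001], [-0.0, 0.001, -1.0], [-1.0, 0.001, 0.0]]
wrist_force: [-2.1, 0.3, 5.6]
grip_width: 0.053
```

Emit:
{"name": "servo_tool", "arguments": {
  "steps": [
    [[5.8,0,0,0,0],[6.4,0,0,0,0],[8,0,0,0,0],[9.4,0,0,0,0],[9.4,-4,0,0,0],[9.4,-5,0,0,0],[9.4,-5,0,0,0],[9.4,-5,0,-2,0],[9.4,-4,0,-2,0],[9.4,0,0,0,0],[9.4,0,0,0,0]]
  ]
}}

```text
time: 27.85
tool_pos: [0.5815, -0.1228, 0.2441]
eef_rot: [[-0.002, 1.0, 0.001], [0.0, 0.001, -1.0], [-1.0, -0.002, -0.0]]
wrist_force: [-0.1, -0.5, -1.3]
grip_width: 0.0939
```

Run:
```python
from h import *
st,c=wr("w15",[("cruc",(.582,-.1637),[(.055,.026)]),("mortar",(.582,-.2645),[(.05,.045)])]);go(.43,.095,.25)
T=bot.read_camera("top");S=bot.read_camera("scene")
for n,k in (("top",T),("scene",S)):
  print(n,gfit(k,None,(.582,-.1637),[(.055,.026)],rng=.008),gfit(k,None,(.582,-.2645),[(.05,.045)],rng=.005))
```

```text
cruc [ 0.5813 -0.1638] 57.0
mortar [ 0.5819 -0.2632] 42.0
at [ 0.5812 -0.1229  0.2431] yawjaw 0.03 shift cm [ -0.62 -15.11 -21.8 ] F [-0.3  0.8 -0.5] w 0.0939
top (array([ 0.57355403, -0.1673474 ]), np.float64(15.09375)) (array([ 0.57751986, -0.26185734]), np.float64(31.144189834594727))
scene (array([ 0.58386047, -0.16180344]), np.float64(35.60371017456055)) (array([ 0.58127475, -0.26551778]), np.float64(49.354103088378906))
```

View pics/w15.png

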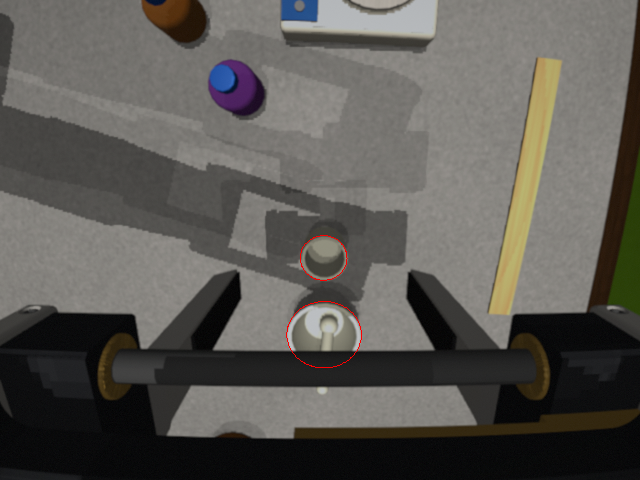

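Emit:
{"name": "servo_tool", "arguments": {
  "steps": [
    [[9.4,0,-2.5,-4.2,0],[9.4,0,-2.5,-4.2,0],[9.4,0,-2.5,-4.2,0],[9.4,0,-2.5,-4.2,0],[9.4,0,-2.5,-4.2,0],[9.4,0,-2.5,-4.2,0],[9.4,0,0,0,0],[9.4,0,0,0,0],[9.4,0,0,0,0]]
  ]
}}

```text
time: 29.12
tool_pos: [0.4322, 0.128, 0.2448]
eef_rot: [[-0.001, 1.0, -0.001], [-0.0, -0.001, -1.0], [-1.0, -0.001, 0.0]]
wrist_force: [0.4, 0.1, 0.2]
grip_width: 0.0939
```

Run:
```python
from h import *
st,c=wr("w16",[("bottle",(.43,.0965),[(.088,.014)])]);go(.43,.0965,.02)
print(onz(c,(0,0),.0,st)[:0],proj(c,[.43,.0965,.05],st))
```

```text
bottle [0.4274 0.0979] 56.7
at [0.4322 0.128  0.245 ] yawjaw -0.07 shift cm [22.5  -0.2   3.15] F [-0.4 -0.5 -0.7] w 0.0941
[] [[321.45798756 248.17852269]]
```

View pics/w16.png

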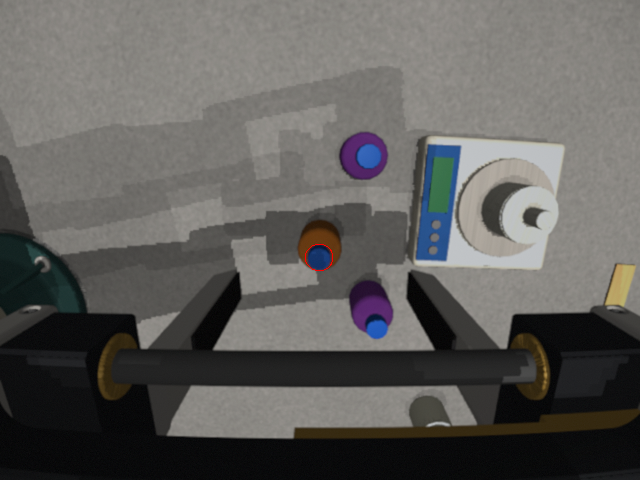

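Emit:
{"name": "servo_tool", "arguments": {
  "steps": [
    [[9.4,0,-0.45,3.0,0],[9.4,5,0,0,0],[9.4,5,0,0,0],[9.4,5,0,0,0],[9.4,4,0,0,0],[9.4,2.5,0,0,0],[9.4,0.8,0,0,0],[9.4,0,0,0,0],[9.4,0,0,0,0]]
  ]
}}

```text
time: 30.3
tool_pos: [0.4286, 0.0991, 0.0239]
eef_rot: [[0.003, 1.0, 0.001], [0.0, 0.001, -1.0], [-1.0, 0.003, -0.0]]
wrist_force: [0.4, -0.2, 0.5]
grip_width: 0.0941
```

Run:
```python
from h import *
st,c=wr("w17",[]);go(.4274,.0979,.019)
```

```text
at [0.4285 0.0992 0.024 ] yawjaw 0.04 shift cm [ 0.5  -0.11  0.13] F [ 0.5 -0.1  1.3] w 0.094
```

View pics/w17.png

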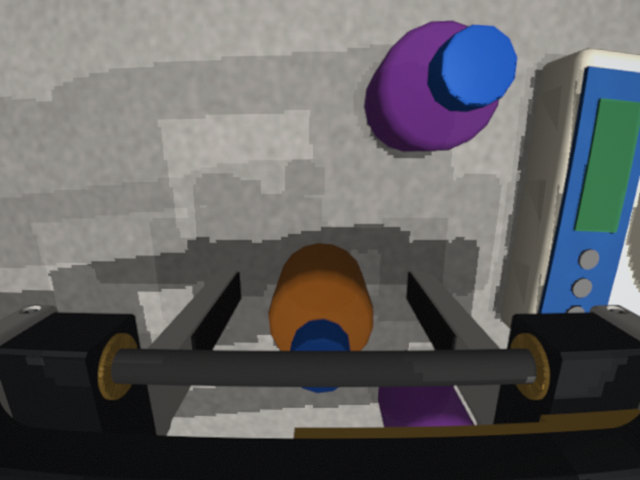

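Emit:
{"name": "servo_tool", "arguments": {
  "steps": [
    [[9.4,0.4,-0.1,0.1,0],[4,0,0,0,0],[4,0,0,0,0],[4,0,0,0,0],[4,0,0,0,0],[4,0,0,0,0],[4,0,0,0,0]]
  ],
  "force": 18
}}

```text
time: 31.22
tool_pos: [0.4264, 0.0982, 0.0185]
eef_rot: [[0.001, 1.0, 0.001], [0.0, 0.001, -1.0], [-1.0, 0.001, -0.0]]
wrist_force: [1.1, 0.3, -0.1]
grip_width: 0.0496
```

Run:
```python
from h import *
st=bot.state();c=bot.read_camera("wrist");go(.4274,.0979,.019)
print(c["frame"][:,:,0].shape, proj(c,circ(.4274,.0979,.088,.014),st).min(0),proj(c,circ(.4274,.0979,.088,.014),st).max(0))
cv2.imwrite("pics/w18.png",cv2.resize(c["frame"][230:430,220:430,::-1],None,fx=3,fy=3))
```

```text
at [0.4264 0.0982 0.0186] yawjaw 0.06 shift cm [-0.04  0.1   0.03] F [ 0.4 -0.2 -0.3] w 0.0496
(480, 640) [285.58887061 332.57857452] [365.52696531 401.2293433 ]
```

View pics/w18.png

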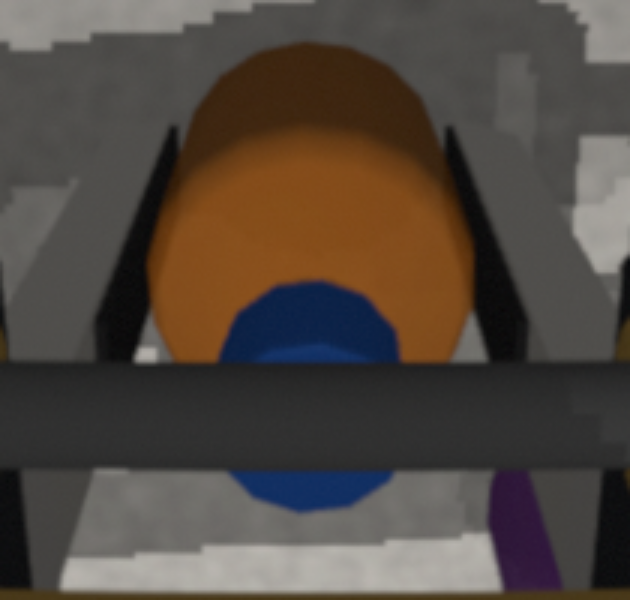

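Emit:
{"name": "servo_tool", "arguments": {
  "steps": [
    [[4,-4,0,0,0],[4,-5,0,0,0],[4,-4,0,1,0],[4,0,2,3,0],[4,0,4,4,0],[4,0,4,4,0],[4,0,3.6,4,0],[4,0,2,1.9,0],[4,0,0,0,0],[4,0,0,0,0]]
  ]
}}

```text
time: 32.52
tool_pos: [0.5814, -0.0799, 0.1477]
eef_rot: [[-0.002, 1.0, 0.001], [0.001, 0.001, -1.0], [-1.0, -0.002, -0.001]]
wrist_force: [-0.4, -0.0, -1.8]
grip_width: 0.0498
```

Run:
```python
from h import *
st,c=wr("w19",[]);go(.5822,-.081,.0185)
```

```text
at [ 0.5814 -0.0797  0.1481] yawjaw 0.11 shift cm [12.96  0.09  0.14] F [-0.2  0.1 -1.7] w 0.0494
```

View pics/w19.png

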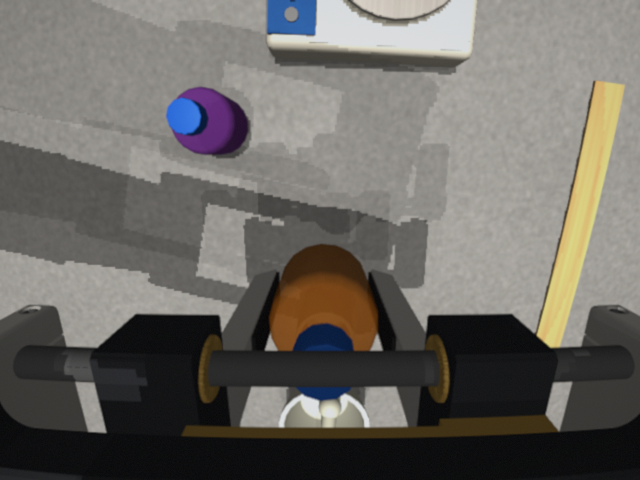

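Emit:
{"name": "servo_tool", "arguments": {
  "steps": [
    [[4,3,0,0.15,0],[4,4,0,0,0],[4,3,0,0,0],[4,1.8,0,0,0],[4,0.6,0,0,0],[4,0.3,0,0,0],[4,0,0,0,0],[4,0,0,0,0]]
  ]
}}

```text
time: 33.58
tool_pos: [0.5832, -0.0824, 0.0226]
eef_rot: [[0.002, 1.0, 0.001], [-0.0, 0.001, -1.0], [-1.0, 0.002, 0.0]]
wrist_force: [0.7, 0.2, -1.7]
grip_width: 0.05
```

Emit:
{"name": "servo_tool", "arguments": {
  "steps": [
    [[4,0.25,-0.05,-0.1,0],[4,0.15,0,0,0],[4,0,0,0,0],[4,0,0,0,0]]
  ]
}}

```text
time: 34.08
tool_pos: [0.5821, -0.0811, 0.0185]
eef_rot: [[0.001, 1.0, 0.001], [0.0, 0.001, -1.0], [-1.0, 0.001, -0.0]]
wrist_force: [-2.3, 1.2, 5.8]
grip_width: 0.049
```

Contact; release, rise, and look.

Emit:
{"name": "servo_tool", "arguments": {
  "steps": [
    [[5.6,0,0,0,0],[6.4,0,0,0,0],[8,0,0,0,0],[9.4,0,0,0,0],[9.4,-4,0,0,0],[9.4,-5,0,0,0],[9.4,-5,0,0,0],[9.4,-6,0,0,0],[9.4,-5,0,0,0],[9.4,0,0,0,0],[9.4,0,0,0,0]]
  ]
}}

```text
time: 35.45
tool_pos: [0.5816, -0.0811, 0.2666]
eef_rot: [[-0.001, 1.0, 0.001], [0.0, 0.001, -1.0], [-1.0, -0.001, -0.0]]
wrist_force: [0.7, -1.0, 0.1]
grip_width: 0.0941
```

Run:
```python
from h import *
st,c=wr("w20",[("cruc",(.582,-.1637),[(.055,.026)]),("mortar",(.582,-.2645),[(.05,.045)]),("bottle",(.582,-.0825),[(.088,.012)])]);go(.43,.095,.25)
S=bot.read_camera("scene")
cv2.imwrite("pics/s20.png",cv2.resize(S["frame"][120:340,130:430,::-1],None,fx=2.6,fy=2.6,interpolation=2))
```

```text
cruc [ 0.5825 -0.1619] 53.2
mortar [ 0.5823 -0.2682] 33.6
bottle [ 0.582  -0.0805] 60.0
at [ 0.5812 -0.081   0.2654] yawjaw 0.06 shift cm [  1.6  -15.1  -17.62] F [ 0.  -0.  -0.4] w 0.0939
```

View pics/w20.png

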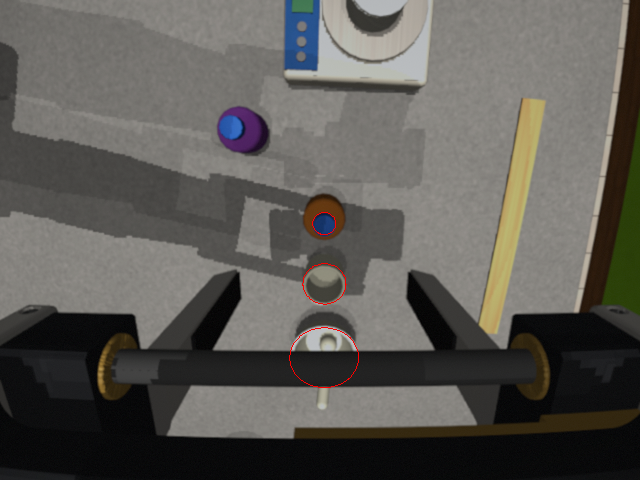

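View pics/s20.png

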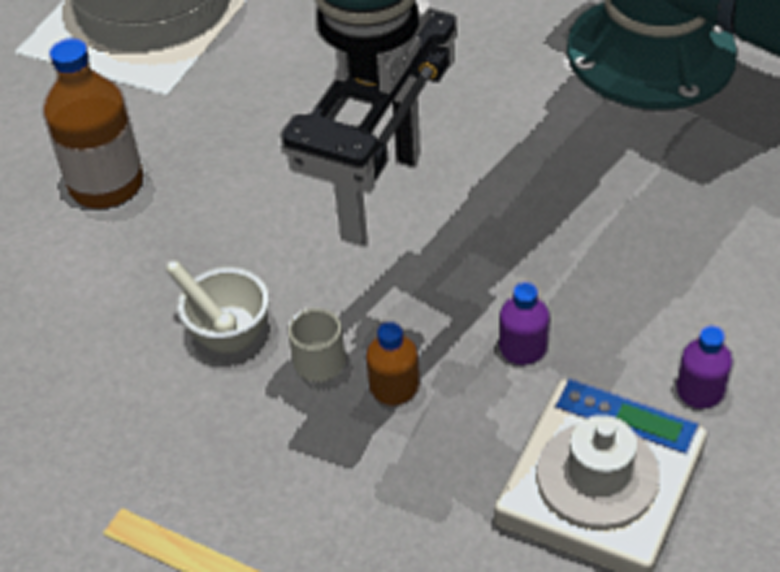

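Emit:
{"name": "servo_tool", "arguments": {
  "steps": [
    [[9.4,0,0.8,-4.3,0],[9.4,0,0.8,-4.3,0],[9.4,0,0.8,-4.3,0],[9.4,0,0.8,-4.3,0],[9.4,0,0.8,-4.3,0],[9.4,0,0.8,-3.8,0],[9.4,0,0,0,0],[9.4,0,0,0,0]]
  ]
}}

```text
time: 36.55
tool_pos: [0.6292, 0.1712, 0.2658]
eef_rot: [[-0.003, 1.0, 0.001], [-0.001, 0.001, -1.0], [-1.0, -0.003, 0.001]]
wrist_force: [0.6, -0.5, -0.1]
grip_width: 0.0942
```

Run:
```python
from h import *
st,c=wr("w21",[("disc",(.632,.1425),[(.097,.029)]),("pan",(.633,.1425),[(.052,.055)])])
go(.632,.1425,.2)
f=c["frame"][:,:,::-1]
p=proj(c,[.632,.142,.07],st)[0].astype(int);print(p)
cv2.imwrite("pics/w21z.png",cv2.resize(f[p[1]-70:p[1]+70,p[0]-80:p[0]+80],None,fx=4,fy=4,interpolation=2)); np.savez("c21.npz",pos=st["tool_pos"],rot=st["eef_rot"])
T=bot.read_camera("top")
cv2.imwrite("pics/t21.png",cv2.resize(T["frame"][130:330,60:460,::-1],None,fx=2,fy=2))
```

```text
disc [0.633  0.1424] 49.0
pan [0.6346 0.1425] 54.7
at [0.6293 0.1707 0.2664] yawjaw -0.01 shift cm [6.64 0.28 2.81] F [-0.7 -1.  -0.2] w 0.0938
[326 245]
```

View pics/w21.png

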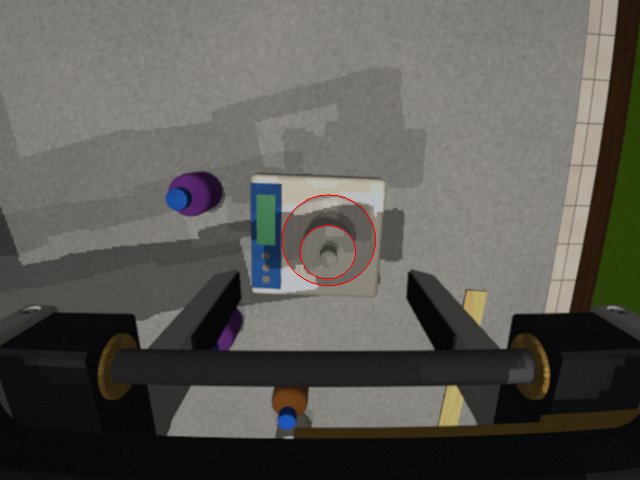

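View pics/w21z.png

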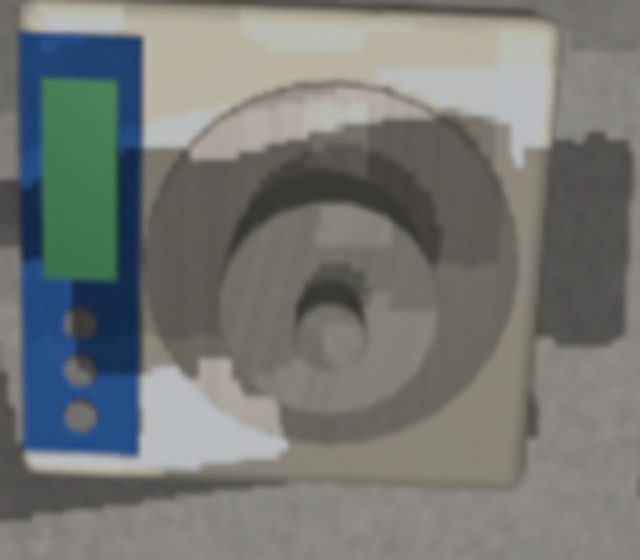

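View pics/t21.png

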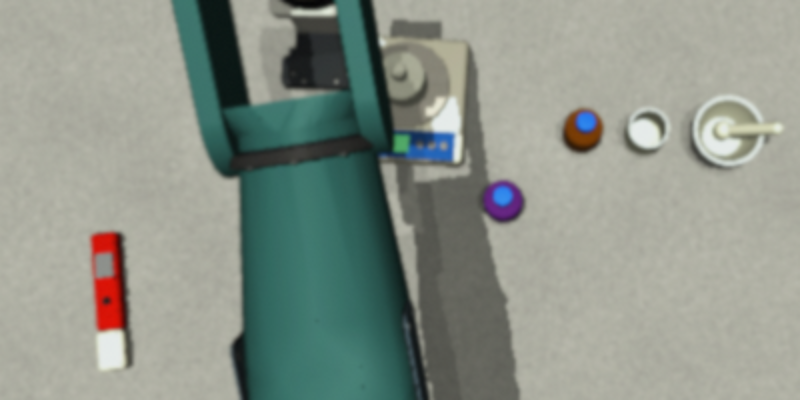

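```bash
python3 -c "
from plant import bot
print(bot.sign_off())"
```

```text
the job is handed in; nothing more can be done
None
```

The job is handed in at about 37 s of the 115 s allowed. The sign-off gives no verdict.

**Tin and lid:** The tin stands on the balance pan, and the lid was pressed on there to about 22 N. The grip height came to rest exactly where a fully seated lid should be (0.1082 m). I never saw the force peak of the snap itself, so "fully home" rests on that height and on the lid looking level.

**Centring on the pan:** The last wrist picture puts the lid about 1.6 mm from the pan's centre. Earlier fits with the scene and top cameras disagreed, putting the tin 4–7 mm nearer the robot. I trusted the closer wrist view and did not move the tin.

**Row:** The mortar, crucible and amber bottle stand in a straight row along y, all at x of about 0.582 m.

| Pair | Centre to centre | Clear gap |
|---|---|---|
| Mortar (rim) to crucible | about 101 mm (wrist 99 mm, scene 104 mm) | about 3 cm |
| Crucible to bottle | about 81 mm (wrist) | about 3 cm |

The last wrist view put the mortar's centre 106 mm from the crucible, but the gripper bar hid part of its rim there, so I disregarded it.

I saw nothing tipped in the last pictures. The big bottle and the red meter were never approached.

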